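# Set the steriliser's heat lever under its guard

## Task

Take the orange spatula from the black mat and use its blade to lever up the clear guard over the steriliser's heat lever until the guard is fully open against its stop, then lay the spatula back flat on the mat. Then reach in under the open guard and swing the blue-knobbed heat lever until it lines up with the red pointer. Leave the guard fully open and do not disturb the slide box, the bottle or the beaker.

Things in the scene. Friction and masses are not known exactly. Their poses are not given: they have to be found in the camera images.
- unit: White control unit of the steriliser, fixed, at a new place and yaw each time. Origin: centre of underside; front faces the robot along its own -x, z up. Base 172 (x -87 to 85) by 180 (y) by 50 high; its front edge is a grey ledge (x -87 to -63) only 42 high, ending at an upright 8 mm step. A fixed scale disc (radius 43, x 16 to 20) stands behind the lever.
- guard (a joint): Opening of the clear guard, a hood hinged along the unit y at its far side: 0 closed, 0.80 rad fully open at its stop, front edge going up and away from the robot. Open, it overhangs the lever, which must be reached from the robot side with the tool tilted about 35 to 50 degrees. Stiff hinge (0.24 N m friction): stays where left; lifting its front edge takes about 3 N.
- guard_hinge_point (a point): Middle of the guard's hinge line, fixed at unit (x 70, y 0, z 50).
- slot (a point): Mouth of the pry slot, at unit (x -79, y 0, z 46). Between the ledge (z 42) and the lower edge of the closed guard's front wall (z 50) an open slot 8 mm high runs along the whole front; from the wall's outside it goes 16 mm deep to the step at unit x -63. The blade goes in here, level, along the unit +x.
- guard_lip (a point): Middle of the lower outer edge of the guard's front wall, 149 mm from the hinge line; closed, at unit (x -79, y 0, z 50). The guard is a clear plastic hood without handle, hollow, open below: 149 (x, front wall to hinge line) by 160 (y) by 78 high, front wall 6 thick with yellow strips, other walls 4.
- heat_lever (a joint): Angle of the heat lever, -0.8 to 0.8 rad: 0 upright, positive leans to the unit's -y (the right as seen from the robot), negative to its +y. Friction 0.12 N m (about 2 N at the knob); it stays where it is left.
- lever_knob (a point): Grip point on the axis of the blue knob, a cylinder 18 diameter, 42 long, along the unit x (x -34 to 8, this point x -22), 60 mm from the turning line, which runs along the unit x through (y 0, z 45): at lever angle a it lies at unit (-22, -60 sin a, 45 + 60 cos a). z axis outward along the lever. The knob's far end sits on a 10 mm wide steel bar (x 2 to 8).
- pointer (a joint): Angle of the red set-point pointer on the scale disc, same line and sense as the lever: the angle the lever must be set to. It cannot be touched and does not move.
- pointer_tip (a point): Point on the red pointer 60 mm from the turning line, at unit x +20; z axis points outward along the pointer.
- mat: Black rubber mat, 250 (x) by 130 (y) by 3 thick, fixed; origin at the centre of its underside. It lies left or right of the unit.
- spatula: Loose flat-bladed spatula, about 90 g, lying on the mat. Orange handle 110 (x -55 to 55) by 14 wide (y) by 24 high (z 0 to 24); steel blade 20 wide, 2.5 thick, at z 10.75 to 13.25, sticking out of the handle to x +130. Origin: middle of the underside of the handle, x towards the blade tip.
- spatula_grip (a point): Good place to grip the spatula's handle across its 14 mm width: own x +30, y 0, z 26 (a TCP height there keeps the fingertips, 19 mm further down, clear of the mat), 100 mm behind the tip and 14 mm above the blade's middle.
- spatula_tip (a point): Middle of the end of the spatula's blade, own x +130, y 0, z 12.
- slide_box: Bystander: blue box for microscope slides with a white top, loose, 102 by 87 by 36; origin at the centre of its underside. It lies on the other side from the mat.
- oil_bottle: Bystander: loose amber bottle, 34 diameter, 75 high, origin at the centre of its underside; stands by the unit's far left corner, beyond its side.
- beaker: Bystander: loose white beaker, 52 diameter, 60 high, origin at the centre of its underside; stands by the unit's far right corner, beyond its side.
Things that resemble listed ones, but are neither listed nor needed, are in the scene too. What is meant by the spatula is not green, turquoise or yellow, and is the smaller of those in its own colour.

How it is judged:
By the outcome, as a careful person would: the job done as asked, in the order asked, and still so for the second after the job is handed in, with the robot touching nothing.
It also fails if it takes over 72 s, if anything falls off the work surface, if the arm or the gripper's body presses on something with over 40 N, if the wrist force passes 120 N, or if a joint passes its speed limit or range.

## Robot

A 6-joint arm with a two-finger parallel gripper is mounted at the origin on the work surface. World frame = base frame: x ahead of the robot, y to its left, z up, the work surface at z = 0. Lengths are in m, angles in rad, forces in N, time in s.
With the tool pointing down it reaches from about 0.25 to 0.725 m from the base axis. Payload 4 kg.
Tool frame: the origin (TCP) lies between the finger pads, 19 mm behind the fingertips; this is the grasp point; z points along the fingers, y is the direction in which the jaws open and shut (so a half turn about z gives the same grasp; the last joint's range is limited). The gripper opens to 85 mm and grips with 20 to 120 N. Pads are 22 mm wide; open, the fingers measure 114 mm over their backs; the gripper's body (76 mm by 85 mm) begins 54 mm behind the grasp point. The pads swing forward as they close: fully open they stand 13 mm farther back than shut.
Start: joints at [-1.316, 0.241, 0.005, 1.335, 0, 1.571], TCP at [0.126, -0.484, 0.25] pointing down, gripper open.
Joint ranges: [-2.72, 2.72], [-1.05, 1.87], [-1.09, 1.28], [-1.99, 2.15], [-1.42, 1.44], [-3.14, 3.14]. Speed limits (rad/s): [2.79, 2.79, 3.14, 3.14, 3.14, 3.14].

## Interface

Orientations are given as a unit quaternion [x, y, z, w].
In Python, from workcell import get_obs, camera, camera_model, job_done, masks_of gives the robot as it stands.
- The arm moves only by the tool jog_arm, never from a script. Its argument "deltas" is a list that holds one entry, the list of rows, each a list of 7 numbers: the shift along the tool's x, y, z in mm, then the turn, a rotation vector about the tool's x, y, z in degrees, then the finger opening in mm, from 0 to 85.4. A call has 1 to 5 rows; each row shifts and turns the pose as measured when the row begins, along the tool's axes as they then stand; what a row does not reach is not made up. A row lasts 1/10 s, in which the tool goes at most 50 mm and 8.59 degrees, less where a joint would pass 70% of its speed; a pose out of reach is approached as far as the arm can. A call with a gripper value outside its range is refused whole. The fingers move at their own pace and stop on an object; the grip force is fixed at half the most. Time passes only in rows, so rows that do not move let the fingers close. It gives the time, the measured TCP pose, the force and the opening at its end, in the units of the state.
- get_obs(): the state, without advancing time (a new reading comes with each control period).
- camera(name): name is "side" or "top" or "wrist"; returns the picture (400x640x3 uint8, red, green, blue); there is no depth.
- camera_model(name): a dict with "fovy" (degrees; the focal length in pixels is half the picture's height over the tangent of half this angle, whatever the lens; pixels are square), "cx", "cy" (the principal point, pixels), "pose" (4x4, takes a point from camera to world coordinates); the wrist camera has in their place "T_tool_cam" (4x4, takes a point from camera to tool coordinates, whose origin is the TCP and whose axes are the flange's). Camera axes: x right, y down, z forward; pixel columns grow to the right and rows downward; lengths in m; the calibration is good to about 2 mm. A picture is of the moment at which its call begins: read the wrist's pose just before it. camera_model takes no time and is no camera call.
- job_done(): hands the job in, once; it reports no verdict.
Trained networks look in the newest picture that a camera, given by its name, has taken for a name from the list of things; names that differ only in an ending like _2 or _b are one class to them, and where a whole thing is asked for, a point or a joint stands for the part that bears it (a point fixed in the world has none). Each returns a list of dicts, best first, with "conf" (0 to 1); they miss things now and then, are a little off and sometimes report something else, mostly with a low value. They report only what shows in the picture. A call takes as long as a camera call. They do not tell look-alikes from the thing itself.
- masks_of(target, camera): "pixels" (400x640 bool, what is visible of it) and "at" ([column, row] in pixels, amid what is visible of it).
The state is a dict: "clock": time; "joint_pos": joint angles; "joint_vel": joint speeds; "tau": joint torques, N m; "eef_pos": TCP position; "tool_rot": TCP orientation; "ft_force": force on the tool from outside, world axes, zero at the start; "ft_torque": the same for the moment, N m; "grip_width": finger opening in m.
Only numpy, scipy, OpenCV 4.12 (cv2) and the standard library are available. Lean on these libraries where they do the work, as an engineer would, in place of code of your own. Each camera call takes 0.05 s, during which the arm holds its last target. There are 200 camera calls.

## Working session

There is one attempt and no reset: what is moved stays moved. The work goes in short steps, Python scripts to look and compute and a tool call to move; the robot and the scene stay as the last step left them, time stands still between calls to the robot, and variables do not carry over. Pictures are saved under pics/ and viewed, about 8 in all and at most 12, crops included, and the job is handed in when it is done.

Besides the shell and the picture viewer there is one more tool, called after "Emit:" by a JSON object that holds its "api" and its "payload", one argument or row to a line. jog_arm: Moves the arm, as the interface text tells. Its arguments: {"type":"object","properties":{"deltas":{"type":"array"}},"required":["deltas"]}

```bash
mkdir -p pics; ls
cat > h.py <<'E'
import numpy as np, cv2
from scipy.spatial.transform import Rotation as R
from workcell import get_obs, camera, camera_model, job_done, masks_of
def K(m):
    f=200/np.tan(np.radians(m['fovy'])/2); return f,m['cx'],m['cy']
def pose(n):
    m=camera_model(n)
    if 'pose' in m: return np.array(m['pose'])
    o=get_obs(); T=np.eye(4); T[:3,:3]=R.from_quat(o['tool_rot']).as_matrix(); T[:3,3]=o['eef_pos']
    return T@np.array(m['T_tool_cam'])
def proj(n,P,T=None):
    T=pose(n) if T is None else T; f,cx,cy=K(camera_model(n)); P=np.atleast_2d(P)
    q=(P-T[:3,3])@T[:3,:3]; return np.c_[f*q[:,0]/q[:,2]+cx, f*q[:,1]/q[:,2]+cy]
def onz(n,uv,z,T=None):
    T=pose(n) if T is None else T; f,cx,cy=K(camera_model(n)); uv=np.atleast_2d(uv)
    d=np.c_[(uv[:,0]-cx)/f,(uv[:,1]-cy)/f,np.ones(len(uv))]@T[:3,:3].T
    return T[:3,3]+d*((z-T[2,3])/d[:,2])[:,None]
def save(n,name):
    im=camera(n); cv2.imwrite('pics/'+name,im[:,:,::-1]); return im
E
python3 - <<'E'
from h import *
print(get_obs())
for n in ['side','top','wrist']:
    print(n,camera_model(n))
a=save('top','top0.png'); 
for t in ['unit','guard','heat_lever','pointer','mat','spatula','slide_box','oil_bottle','beaker']:
    for d in masks_of(t,'top')[:4]: print(t,d['conf'],d['at'],d['pixels'].sum())
b=save('side','side0.png')
E
```

```text
pics
{'clock': 0.0, 'joint_pos': array([-1.31598143e+00,  2.41436438e-01,  3.72958184e-03,  1.33518855e+00,
       -2.52360857e-05,  1.57081309e+00]), 'joint_vel': array([ 0.00019365,  0.0005953 , -0.00082705,  0.00089537,  0.00189754,
       -0.00106393]), 'tau': array([ 8.23450705e-05, -3.72321618e+01,  2.52406025e+01,  1.71307015e-02,
        1.68970041e-04, -6.53285745e-07]), 'eef_pos': array([ 0.12587843, -0.48328955,  0.24910324]), 'tool_rot': array([ 9.91895161e-01,  1.27054663e-01, -1.45881990e-04, -1.03942687e-03]), 'ft_force': array([0.76625831, 0.18399352, 0.92717641]), 'ft_torque': array([ 0.03370718,  0.02236192, -0.01533877]), 'grip_width': 0.08544261426382281}
side {'fovy': 53.99197803173667, 'cx': 320.43634057679526, 'cy': 203.6800993838675, 'pose': array([[-0.99172477, -0.08195701,  0.09881814,  0.34137193],
       [-0.1283337 ,  0.6117171 , -0.78059762,  0.7490521 ],
       [ 0.0035267 , -0.7868197 , -0.61717285,  0.76738368],
       [ 0.        ,  0.        ,  0.        ,  1.        ]])}
top {'fovy': 44.66110603046887, 'cx': 316.5905738726515, 'cy': 206.70011673598
[... 415 characters left out ...]
1,
         6.92177850e-02],
       [ 9.99999983e-01,  6.26044800e-05, -1.76118451e-04,
        -4.89161435e-04],
       [ 1.86528495e-04, -2.73720897e-01,  9.61809147e-01,
        -1.23352431e-01],
       [ 0.00000000e+00,  0.00000000e+00,  0.00000000e+00,
         1.00000000e+00]])}
unit 0.77 [271.8, 126.9] 4535
unit 0.54 [387.1, 207.2] 414
guard 0.67 [273.3, 121.5] 3885
mat 0.68 [393.1, 218.9] 3694
spatula 0.8 [387.6, 208.6] 380
spatula 0.76 [394.3, 101.3] 812
spatula 0.69 [398.9, 306.3] 345
spatula 0.68 [486.4, 243.6] 869
slide_box 0.86 [193.4, 211.8] 1289
slide_box 0.51 [387.9, 209.4] 540
slide_box 0.42 [269.3, 122.7] 3984
oil_bottle 0.51 [231.3, 96.0] 142
beaker 0.62 [323.6, 103.3] 301
```

Run:
```python
import cv2
a=cv2.imread('pics/top0.png')[50:350,140:540]; cv2.imwrite('pics/t0c.png',cv2.resize(a,None,fx=2,fy=2,interpolation=cv2.INTER_CUBIC))
```

```text
(no output)
```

View pics/t0c.png

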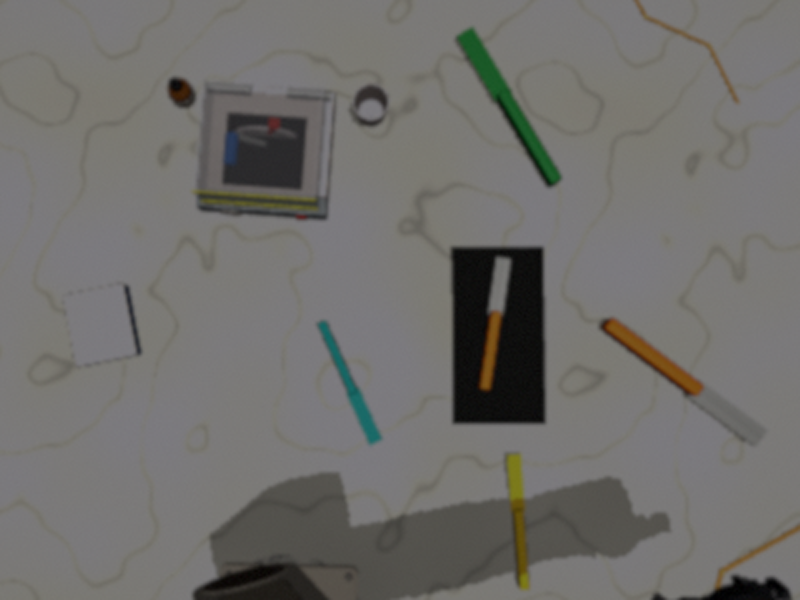

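View pics/side0.png

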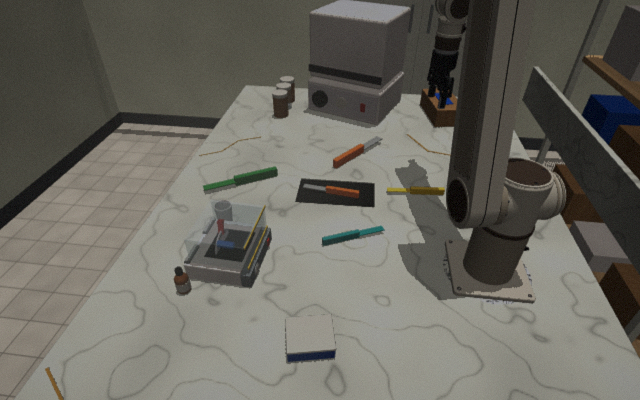

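The top view shows the unit at crop (265,150), with the lever leaning left (+y) and the red pointer near the middle. The orange spatula is on the mat at crop (495,320), with its blade pointing away from the robot. The larger orange spatula is off the mat.

Run:
```python
from h import *
T=pose('top')
c=lambda u,v:(140+u/2,50+v/2)
for nm,p,z in [('hs end',c(486,389),.024),('h/b joint',c(495,312),.024),('tip',c(503,258),.015),('unit FL',c(199,208),.042),('unit FR',c(326,216),.042),('BR hood',c(330,92),.128),('BL hood',c(208,82),.128),('beaker',c(371,108),.06),('bottle',c(178,86),.075)]:
    print(nm,onz('top',p,z,T).round(3))
```

```text
hs end [[ 0.344 -0.268  0.024]]
h/b joint [[ 0.451 -0.279  0.024]]
tip [[ 0.527 -0.29   0.015]]
unit FL [[0.585 0.133 0.042]]
unit FR [[ 0.577 -0.042  0.042]]
BR hood [[ 0.726 -0.047  0.128]]
BL hood [[0.736 0.111 0.128]]
beaker [[ 0.724 -0.101  0.06 ]]
bottle [[0.745 0.161 0.075]]
```

```bash
cat >> h.py <<'E'
def Rt(head,tilt=0):
    """tool pointing down, tool x at heading (deg), tilted so the fingers point forward by tilt deg"""
    h=np.radians(head); x=[np.cos(h),np.sin(h),0]; y=[np.sin(h),-np.cos(h),0]
    M=np.c_[x,y,[0,0,-1]]
    return R.from_matrix(M)*R.from_euler('y',tilt,degrees=True) # x goes up for tilt>0 -> check
def plan(wps,start=None):
    """wps: list of (pos,Rot,n rows): prints tool-frame rows"""
    o=get_obs(); p=np.array(o['eef_pos']); r=R.from_quat(o['tool_rot'])
    for q,s,n in wps:
        rv=(r.inv()*s).as_rotvec()
        for k in range(n):
            a=r*R.from_rotvec(rv*k/n); 
            d=a.inv().apply((np.array(q)-p)/n)*1000
            print('[%.1f,%.1f,%.1f, %.2f,%.2f,%.2f]'%(*d,*np.degrees(rv/n)), end=' ')
        print('  #',n); p=np.array(q); r=s
def st():
    o=get_obs(); M=R.from_quat(o['tool_rot']).as_matrix()
    print('t%.2f'%o['clock'],'p',np.round(o['eef_pos'],4),'head %.2f tilt %.2f roll %.2f'%(np.degrees(np.arctan2(M[1,0],M[0,0])),np.degrees(np.arctan2(np.hypot(*M[:2,2])*np.sign(M[:2,2]@M[:2,0]),-M[2,2])),np.degrees(np.arcsin(M[2,1]))),'F',np.round(o['ft_force'],1),'w%.4f'%o['grip_width'])
E
python3 - <<'E'
from h import *
st(); print(Rt(0,30).as_matrix().round(2))
plan([((.428,-.277,.20),Rt(-6.5),9)])
E
```

```text
t0.55 p [ 0.126  -0.4838  0.25  ] head 14.60 tilt 0.00 roll -0.00 F [ 0.1 -0.6  0.5] w0.0850
[[ 0.87  0.    0.5 ]
 [ 0.   -1.    0.  ]
 [ 0.5   0.   -0.87]]
[38.3,-13.8,5.6, -0.00,-0.00,2.34] [37.7,-15.3,5.6, -0.00,-0.00,2.34] [37.0,-16.9,5.6, -0.00,-0.00,2.34] [36.3,-18.4,5.6, -0.00,-0.00,2.34] [35.5,-19.8,5.6, -0.00,-0.00,2.34] [34.7,-21.3,5.6, -0.00,-0.00,2.34] [33.8,-22.7,5.6, -0.00,-0.00,2.34] [32.8,-24.0,5.6, -0.00,-0.00,2.34] [31.8,-25.4,5.6, -0.00,-0.00,2.34]   # 9
```

Emit:
{"api": "jog_arm", "payload": {
  "deltas": [
    [[38,-14,5,0,0,2.3,85],[38,-15,5,0,0,2.3,85],[37,-17,5,0,0,2.3,85],[36,-18,5,0,0,2.3,85],[36,-20,5,0,0,2.3,85]]
  ]
}}

```text
clock: 1.05
eef_pos: [0.2962, -0.371, 0.225]
tool_rot: [1.0, 0.017, 0.001, 0.003]
ft_force: [0.2, -0.8, 0.6]
grip_width: 0.085
```

Emit:
{"api": "jog_arm", "payload": {
  "deltas": [
    [[35,-21,5,0,0,2.3,85],[34,-23,5,0,0,2.3,85],[33,-24,5,0,0,2.3,85],[32,-25,5,0,0,2.3,85],[0,0,0,0,0,0,45]]
  ]
}}

```text
clock: 1.55
eef_pos: [0.4418, -0.2749, 0.204]
tool_rot: [0.998, -0.064, 0.002, 0.003]
ft_force: [-1.1, 0.3, -0.7]
grip_width: 0.0724
```

Run:
```python
from h import *
st(); T=pose('wrist'); im=save('wrist','w1.png')
hsv=cv2.cvtColor(im,cv2.COLOR_RGB2HSV)
for d in masks_of('spatula','wrist'): print(d['conf'],d['at'],d['pixels'].sum())
m=cv2.inRange(hsv,(5,150,60),(20,255,255)); n,l,s,c=cv2.connectedComponentsWithStats(m)
for i in range(1,n):
    if s[i,4]>300:
        ct,_=cv2.findContours((l==i).astype('uint8'),0,2); ct=max(ct,key=len)[:,0]
        w=onz('wrist',ct,.024,T)[:,:2]; print(s[i],cv2.minAreaRect((w*1000).astype('float32')))
np.save('T1.npy',T)
```

```text
t1.55 p [ 0.4418 -0.2749  0.204 ] head -7.38 tilt 0.42 roll 0.32 F [-1.1  0.3 -0.7] w0.0724
0.78 [551.4, 215.9] 4572
0.68 [152.9, 249.0] 1937
0.66 [322.8, 167.8] 2467
0.6 [364.2, 320.9] 171
[ 452  159  128   79 2536] ((395.5732421875, -495.2779541015625), (174.82801818847656, 21.077526092529297), 54.41857147216797)
[ 316  172   15   92 1302] ((399.711669921875, -272.4560546875), (16.4693546295166, 111.67493438720703), 82.33984375)
```

View pics/w1.png

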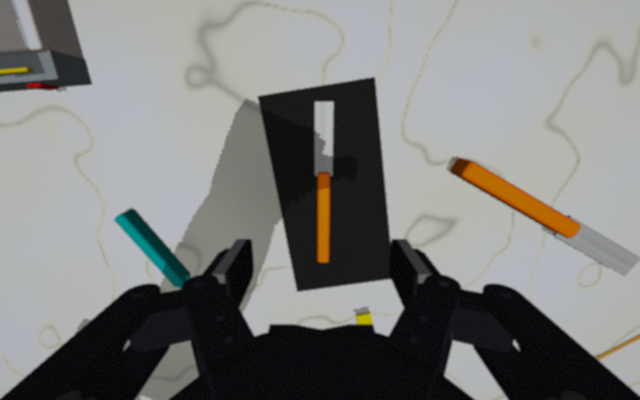

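The smaller orange spatula is centred on the mat, with its handle at (323,218) px and its blade up to (323,101), well aligned with the tool. The measured length of 111.7 mm matches the given 110. I'll descend.

Run:
```python
from h import *
plan([((.4304,-.2765,.06),Rt(-7.66),4)])
```

```text
[-2.2,-0.1,36.1, 0.10,-0.04,0.03] [-2.2,0.0,36.1, 0.10,-0.04,0.03] [-2.2,0.1,36.1, 0.10,-0.04,0.03] [-2.2,0.1,36.1, 0.10,-0.04,0.03]   # 4
```

Emit:
{"api": "jog_arm", "payload": {
  "deltas": [
    [[-3,0,36,0,0,0,45],[-3,0,36,0,0,0,45],[-2,0,36,0,0,0,45],[-2,0,36,0,0,0,45],[0,0,0,0,0,0,45]]
  ]
}}

```text
clock: 2.15
eef_pos: [0.4268, -0.2827, 0.0603]
tool_rot: [0.998, -0.069, 0.004, 0.006]
ft_force: [-1.8, 1.1, -0.4]
grip_width: 0.0447
```

Run:
```python
from h import *
st();plan([((.4304,-.2765,.029),Rt(-7.66),2)])
```

```text
t2.15 p [ 0.4268 -0.2827  0.0603] head -7.93 tilt 0.88 roll 0.70 F [-1.8  1.1 -0.4] w0.0447
[1.2,-3.5,15.6, 0.35,-0.27,-0.14] [1.3,-3.4,15.7, 0.35,-0.27,-0.14]   # 2
```

Emit:
{"api": "jog_arm", "payload": {
  "deltas": [
    [[1.3,-3.5,10,0.4,-0.3,0,45],[1.3,-3.3,10,0.4,-0.3,0,45],[0,0,8,0.3,-0.3,0,45],[0,0,3,0.2,-0.2,0,45]]
  ]
}}

```text
clock: 2.55
eef_pos: [0.4325, -0.28, 0.0326]
tool_rot: [0.997, -0.071, -0.002, -0.004]
ft_force: [0.6, -0.1, 0.5]
grip_width: 0.0448
```

Run:
```python
from h import *
st();plan([((.4304,-.2765,.029),Rt(-7.66),2)])
```

```text
t2.55 p [ 0.4325 -0.28    0.0326] head -8.14 tilt -0.53 roll -0.49 F [ 0.6 -0.1  0.5] w0.0448
[-1.3,-1.6,1.8, -0.24,0.10,-0.24] [-1.3,-1.6,1.8, -0.24,0.10,-0.24]   # 2
```

Emit:
{"api": "jog_arm", "payload": {
  "deltas": [
    [[-1,-2,2.5,0,0,-0.2,45],[0,-1,1,0,0,-0.2,45],[0,0,0,0,0,0,45]]
  ]
}}

```text
clock: 2.85
eef_pos: [0.4333, -0.2773, 0.0299]
tool_rot: [0.998, -0.067, -0.0, -0.004]
ft_force: [0.8, -0.0, 0.2]
grip_width: 0.0449
```

Run:
```python
from h import *
for i in range(3):
  st();camera('top')
plan([((.4304,-.2765,.029),Rt(-7.66),1)])
```

```text
t2.85 p [ 0.4333 -0.2773  0.0299] head -7.69 tilt -0.44 roll -0.44 F [ 0.8 -0.   0.2] w0.0449
t2.90 p [ 0.4334 -0.2773  0.0299] head -7.69 tilt -0.44 roll -0.43 F [-0.1  0.5 -0.6] w0.0450
t2.95 p [ 0.4333 -0.2774  0.03  ] head -7.70 tilt -0.43 roll -0.43 F [0.2 0.  0.1] w0.0452
[-3.0,-0.5,1.0, -0.43,0.07,-0.04]   # 1
```

Emit:
{"api": "jog_arm", "payload": {
  "deltas": [
    [[-2.5,-0.5,1,-0.4,0.1,0,45],[0,0,0,0,0,0,10],[0,0,0,0,0,0,5],[0,0,0,0,0,0,5],[0,0,0,0,0,0,5]]
  ]
}}

```text
clock: 3.5
eef_pos: [0.4309, -0.2766, 0.0296]
tool_rot: [0.998, -0.067, 0.001, 0.0]
ft_force: [-0.1, 0.0, 0.3]
grip_width: 0.0122
```

Emit:
{"api": "jog_arm", "payload": {
  "deltas": [
    [[0,0,0,0,0,0,5],[0,0,0,0,0,0,5],[0,0,0,0,0,0,5]]
  ]
}}

```text
clock: 3.8
eef_pos: [0.4309, -0.2766, 0.0295]
tool_rot: [0.998, -0.067, 0.001, 0.0]
ft_force: [0.6, 0.3, 0.1]
grip_width: 0.0127
```

Run:
```python
from h import *
st()
M=Rt(-7.66)
plan([((.43,-.276,.2),M,4),((.46,-.05,.2),Rt(-3),5)])
```

```text
t3.80 p [ 0.4309 -0.2766  0.0295] head -7.70 tilt 0.10 roll 0.03 F [0.6 0.3 0.1] w0.0127
[-0.2,-0.1,-42.6, 0.01,-0.02,-0.01] [-0.2,-0.1,-42.6, 0.01,-0.02,-0.01] [-0.2,-0.1,-42.6, 0.01,-0.02,-0.01] [-0.2,-0.1,-42.6, 0.01,-0.02,-0.01]   # 4
[-0.1,-45.6,0.0, 0.00,0.00,-0.93] [0.7,-45.6,0.0, 0.00,0.00,-0.93] [1.4,-45.6,0.0, 0.00,0.00,-0.93] [2.1,-45.5,0.0, 0.00,0.00,-0.93] [2.9,-45.5,0.0, 0.00,0.00,-0.93]   # 5
```

Run:
```python
from h import *
plan([((.43,-.276,.2),Rt(-7.66),4),((.42,.03,.25),Rt(-3,25),7)])
```

```text
[-0.2,-0.1,-42.6, 0.01,-0.02,-0.01] [-0.2,-0.1,-42.6, 0.01,-0.02,-0.01] [-0.2,-0.1,-42.6, 0.01,-0.02,-0.01] [-0.2,-0.1,-42.6, 0.01,-0.02,-0.01]   # 4
[-7.2,-43.1,-7.1, 0.15,3.57,-0.66] [-6.3,-43.2,-7.5, 0.15,3.57,-0.66] [-5.3,-43.3,-7.7, 0.15,3.57,-0.66] [-4.3,-43.4,-7.9, 0.15,3.57,-0.66] [-3.4,-43.5,-8.0, 0.15,3.57,-0.66] [-2.4,-43.5,-8.1, 0.15,3.57,-0.66] [-1.3,-43.5,-8.1, 0.15,3.57,-0.66]   # 7
```

Emit:
{"api": "jog_arm", "payload": {
  "deltas": [
    [[0,0,-30,0,0,0,5],[0,0,-45,0,0,0,5],[0,0,-45,0,0,0,5],[0,0,-45,0,0,0,5]]
  ]
}}

```text
clock: 4.2
eef_pos: [0.4254, -0.2731, 0.1907]
tool_rot: [0.998, -0.067, -0.009, -0.005]
ft_force: [1.4, -1.6, 0.1]
grip_width: 0.0122
```

Emit:
{"api": "jog_arm", "payload": {
  "deltas": [
    [[-7,-43,-7,0,3.6,-0.6,5],[-6,-43,-7,0,3.6,-0.6,5],[-5,-43,-8,0,3.6,-0.7,5],[-4,-43,-8,0,3.6,-0.7,5],[-3,-43,-8,0,3.6,-0.7,5]]
  ]
}}

```text
clock: 4.7
eef_pos: [0.4285, -0.0582, 0.2363]
tool_rot: [0.986, -0.042, 0.163, 0.01]
ft_force: [1.6, 0.7, -1.1]
grip_width: 0.0126
```

Emit:
{"api": "jog_arm", "payload": {
  "deltas": [
    [[-3,-43,-8,0,3.6,-0.7,5],[-1,-43,-8,0,3.6,-0.6,5],[0,0,0,0,0,0,5]]
  ]
}}

```text
clock: 5.0
eef_pos: [0.4207, -0.0035, 0.2497]
tool_rot: [0.974, -0.003, 0.228, 0.002]
ft_force: [0.2, -0.3, -0.3]
grip_width: 0.0124
```

Run:
```python
from h import *
st(); T=pose('wrist'); np.save('T2.npy',T); im=save('wrist','w2.png')
for t in ['unit','guard','lever_knob','pointer','spatula']:
  for d in masks_of(t,'wrist')[:2]: print(t,d['conf'],d['at'],d['pixels'].sum())
```

```text
t5.00 p [ 0.4207 -0.0035  0.2497] head -0.31 tilt 26.32 roll 0.13 F [ 0.2 -0.3 -0.3] w0.0124
unit 0.58 [107.7, 254.4] 6947
guard 0.8 [264.2, 50.9] 14714
lever_knob 0.66 [262.7, 49.1] 14794
spatula 0.83 [523.5, 57.7] 3526
spatula 0.7 [321.2, 167.9] 10128
```

View pics/w2.png

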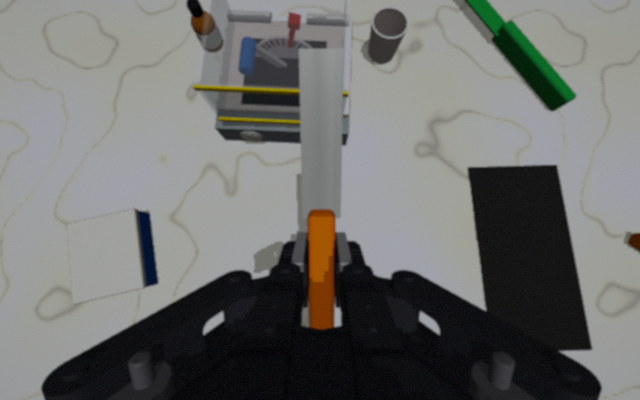

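The spatula is held straight with its tip at about (321,48). The unit's front spans cols 217–350, rows 125–140. The knob is at (248,55) and the red pointer at (294,25). I'll zoom in for corner picks.

Run:
```python
import cv2
a=cv2.imread('pics/w2.png')[0:150,180:370]; cv2.imwrite('pics/w2c.png',cv2.resize(a,None,fx=4,fy=4,interpolation=cv2.INTER_CUBIC))
```

```text
(no output)
```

View pics/w2c.png

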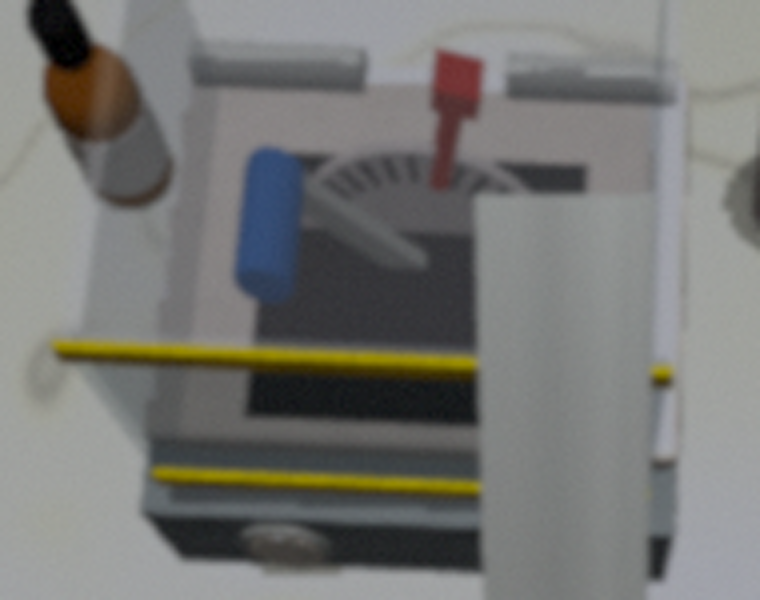

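```bash
cat > fit.py <<'E'
from h import *
from scipy.optimize import least_squares
T=np.load('T2.npy')
pts=[((-87,90,42),(143,513)),((-87,90,0),(185,557)),((-87,-90,42),(675,537)),((-87,-90,0),(663,578)),((-63,-90,50),(675,462)),((-79,80,'a'),(54,347)),((-79,-80,'a'),(671,374)),((-79,80,'b'),(153,473))]
uv=np.array([p[1] for p in pts])/4+[180,0]
def W(u,P): 
    c,s=np.cos(u[2]),np.sin(u[2]); P=np.atleast_2d(P)
    return np.c_[u[0]+c*P[:,0]-s*P[:,1],u[1]+s*P[:,0]+c*P[:,1],P[:,2]]
def f(u):
    P=np.array([[p[0][0],p[0][1],{'a':u[3],'b':u[4]}.get(p[0][2],p[0][2])] for p in pts],float)/1000
    return (proj('wrist',W(u,P),T)-uv).ravel()
s=least_squares(f,[.67,.045,-.04,125,53],loss='soft_l1'); u=s.x
if __name__=='__main__':
    print(u,np.degrees(u[2])); print(f(u).reshape(-1,2).round(1))
    np.save('unit.npy',u[:3])
    # knob ends & pointer
    for a in np.arange(-.8,.81,.1):
        print('%.1f'%a,(( proj('wrist',W(u,[[-.034,-.06*np.sin(a),.045+.06*np.cos(a)],[.008,-.06*np.sin(a),.045+.06*np.cos(a)],[.020,-.06*np.sin(a),.045+.06*np.cos(a)]]),T)-[180,0])*4).round(0).tolist())
    Tt=pose('top'); print('top',(proj('top',W(u,np.array([[-87,90,42],[-87,-90,42]])/1000),Tt)-[140,50])*2,'seen 199,208 326,216')
    print('slot',W(u,[[-.079,0,.046]]))
    print('beam tip expected', onz('wrist',[[321,48]],.3,T))
E
python3 fit.py
```

```text
[ 6.70183172e-01  4.37471715e-02 -5.36700201e-02  1.26682749e+02
  5.59884691e+01] -3.075065636306656
[[-1.6 -0.1]
 [-1.5  1. ]
 [ 0.   0. ]
 [ 0.2  1.3]
 [ 1.2 -0.8]
 [ 0.6 -0.3]
 [-0.2 -0.2]
 [ 0.3 -0.2]]
-0.8 [[256.0, 292.0], [269.0, 170.0], [273.0, 136.0]]
-0.7 [[267.0, 284.0], [280.0, 161.0], [284.0, 127.0]]
-0.6 [[280.0, 277.0], [293.0, 153.0], [296.0, 118.0]]
-0.5 [[295.0, 271.0], [307.0, 146.0], [311.0, 111.0]]
-0.4 [[311.0, 266.0], [323.0, 140.0], [327.0, 105.0]]
-0.3 [[329.0, 263.0], [341.0, 135.0], [344.0, 100.0]]
-0.2 [[348.0, 260.0], [360.0, 132.0], [363.0, 97.0]]
-0.1 [[368.0, 259.0], [379.0, 131.0], [382.0, 95.0]]
-0.0 [[389.0, 259.0], [399.0, 131.0], [402.0, 95.0]]
0.1 [[410.0, 261.0], [420.0, 133.0], [423.0, 97.0]]
0.2 [[431.0, 264.0], [440.0, 136.0], [443.0, 100.0]]
0.3 [[451.0, 268.0], [461.0, 141.0], [463.0, 105.0]]
0.4 [[471.0, 273.0], [480.0, 147.0], [483.0, 111.0]]
0.5 [[490.0, 280.0], [499.0, 154.0], [501.0, 119.0]]
0.6 [[508.0, 287.0], [516.0, 162.0], [518.0, 128.0]]
0.7 [[525.0, 296.0], [532.0, 172.0], [534.0, 137.0]]
0.8 [[540.0, 305.0], [547.0, 182.0], [549.0, 148.0]]
top [[195.49204596 205.469939  ]
 [325.58849697 215.09347183]] seen 199,208 326,216
slot [[0.59129692 0.04798507 0.046     ]]
beam tip expected [[ 0.50074696 -0.00333889  0.3       ]]
```

Run:
```python
from h import *
from fit import W
u=np.load('unit.npy'); T=np.load('T2.npy')
Tc=np.array(camera_model('wrist')['T_tool_cam'])
for x,z in [(.0995,.0133),(.0995,.0163),(.0,.0133)]:
    P=np.array([[x,-.01,z],[x,.01,z]]); print(x,z,proj('wrist',P,Tc).round(1))
y=np.degrees(u[2]); d=W(u,[[1,0,0]])[0]-W(u,[[0,0,0]])[0]; s=W(u,[[-.079,0,.046]])[0]
pre=s-d*(.0995+.035); pre[2]=.046+.0145
pre2=pre+[0,0,.10]
np.save('pre.npy',pre); print(pre,y)
plan([(pre2,Rt(y,0),5)])
```

```text
0.0995 0.0133 [[299.6  47.1]
 [344.8  47.1]]
0.0995 0.0163 [[300.1  48.8]
 [344.3  48.8]]
0.0 0.0133 [[303.5 251.6]
 [340.5 251.6]]
[0.45699059 0.05520022 0.0605    ] -3.075065636306656
[-1.9,-12.4,18.9, -0.08,-5.24,0.47] [-0.3,-12.4,19.0, -0.08,-5.24,0.47] [1.3,-12.4,18.9, -0.08,-5.24,0.47] [3.0,-12.5,18.7, -0.08,-5.24,0.47] [4.5,-12.5,18.3, -0.08,-5.24,0.47]   # 5
```

Emit:
{"api": "jog_arm", "payload": {
  "deltas": [
    [[-2,-12,19,0,-5.2,0.5,5],[0,-12,19,0,-5.2,0.5,5],[1,-12,19,0,-5.2,0.5,5],[3,-12,19,0,-5.2,0.5,5],[5,-12,18,0,-5.2,0.5,5]]
  ]
}}

```text
clock: 5.8
eef_pos: [0.4595, 0.0047, 0.1604]
tool_rot: [1.0, -0.005, -0.003, -0.017]
ft_force: [0.6, -0.2, -1.1]
grip_width: 0.0126
```

Run:
```python
from h import *
st(); camera('top'); st(); pre=np.load('pre.npy')
plan([(pre,Rt(-3.075),4)])
```

```text
t5.80 p [0.4595 0.0047 0.1604] head -0.55 tilt -1.97 roll -1.93 F [ 0.6 -0.2 -1.1] w0.0126
t5.85 p [0.4611 0.005  0.1549] head -0.53 tilt -2.18 roll -1.95 F [ 3.5 -1.4 -4.7] w0.0122
[-0.7,-11.7,24.0, -0.48,0.26,0.63] [-1.0,-11.9,23.9, -0.48,0.26,0.63] [-1.2,-12.1,23.8, -0.48,0.26,0.63] [-1.4,-12.3,23.7, -0.48,0.26,0.63]   # 4
```

Emit:
{"api": "jog_arm", "payload": {
  "deltas": [
    [[-1,-16,20,-0.5,0.6,0.6,5],[-1,-16,20,-0.5,0.6,0.6,5],[-1,-12,20,-0.5,0.5,0.6,5],[-1,-10,10,-0.4,0.3,0.6,5],[0,0,0,0,0,0,5]]
  ]
}}

```text
clock: 6.35
eef_pos: [0.4608, 0.0099, 0.0774]
tool_rot: [1.0, -0.0, 0.004, -0.019]
ft_force: [0.8, 0.3, -1.0]
grip_width: 0.0128
```

Run:
```python
from h import *
st(); pre=np.load('pre.npy')
plan([(pre,Rt(-3.075),2)])
```

```text
t6.35 p [0.4608 0.0099 0.0774] head -0.03 tilt 2.17 roll -2.13 F [ 0.8  0.3 -1. ] w0.0128
[-2.0,-22.3,9.3, -1.07,-0.19,1.52] [-2.6,-22.5,8.9, -1.07,-0.19,1.52]   # 2
```

Run:
```python
from h import *
o=get_obs(); print(o['joint_pos'].round(3),o['joint_vel'].round(3),o['tau'].round(1),o['ft_force'])
d=save('side','s1.png')
```

```text
[-2.000e-03  3.160e-01 -3.840e-01  8.630e-01  3.700e-02  3.141e+00] [-0.016  0.014  0.018  0.006 -0.004 -0.002] [  0.2 -35.9  20.4  -0.4   0.1   0. ] [ 0.84481183  0.28986452 -1.00706018]
```

View pics/s1.png

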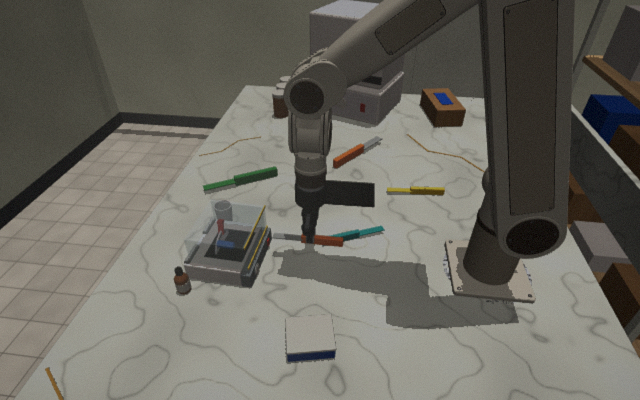

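The side view shows the arm holding the spatula in front of the unit. Joint 6 is at its limit, which explains why y stopped moving. I'll enter the slot about 25 mm right of centre with an 8° skew, which keeps joint 6 inside its range.

```bash
cat >> h.py <<'E'
def U(*P):
    u=np.load('unit.npy'); c,s=np.cos(u[2]),np.sin(u[2])
    return np.array([u[0]+c*P[0]-s*P[1],u[1]+s*P[0]+c*P[1],P[2]])
def tcp_for_tip(tip,Rr): return tip-Rr.apply([.0995,0,.0145])
def inU(P):
    u=np.load('unit.npy'); c,s=np.cos(u[2]),np.sin(u[2]); d=P-np.array([u[0],u[1],0]); return np.array([c*d[0]+s*d[1],-s*d[0]+c*d[1],d[2]])
def tip():
    o=get_obs(); r=R.from_quat(o['tool_rot']); print('tip in unit',(inU(o['eef_pos']+r.apply([.0995,0,.0145]))*1000).round(1),'j6 %.3f'%o['joint_pos'][5])
E
python3 - <<'E'
from h import *
r=Rt(5)
plan([(tcp_for_tip(U(-.110,-.025,.046),r),r,3)]); tip()
E
```

```text
[-0.5,-1.9,5.9, -0.70,-0.19,-1.68] [-0.4,-1.9,5.9, -0.70,-0.19,-1.68] [-0.4,-2.0,5.9, -0.70,-0.19,-1.68]   # 3
tip in unit [-107.3  -39.3   64.4] j6 3.141
```

Emit:
{"api": "jog_arm", "payload": {
  "deltas": [
    [[-1,-2,4,-0.7,-0.4,-1.7,5],[0,-2,5,-0.7,-0.4,-1.7,5],[0,-2,5,-0.7,-0.4,-1.7,5],[0,0,0,0,0,0,5]]
  ]
}}

```text
clock: 6.8
eef_pos: [0.463, 0.0157, 0.0653]
tool_rot: [0.999, 0.047, -0.004, 0.002]
ft_force: [0.3, -0.1, -1.3]
grip_width: 0.0123
```

Run:
```python
from h import *
st();tip();r=Rt(5)
plan([(tcp_for_tip(U(-.110,-.025,.046),r),r,2)])
```

```text
t6.80 p [0.463  0.0157 0.0653] head 5.40 tilt -0.47 roll 0.17 F [ 0.3 -0.1 -1.3] w0.0123
tip in unit [-107.1  -24.6   50. ] j6 3.083
[-1.5,-0.3,2.4, 0.08,0.22,0.20] [-1.5,-0.3,2.4, 0.08,0.22,0.20]   # 2
```

Emit:
{"api": "jog_arm", "payload": {
  "deltas": [
    [[-1,0,3,0,0.3,0,5],[-1,0,1.5,0,0.2,0,5],[0,0,0,0,0,0,5]]
  ]
}}

```text
clock: 7.1
eef_pos: [0.4613, 0.016, 0.0609]
tool_rot: [0.999, 0.048, 0.002, 0.002]
ft_force: [0.6, 0.1, -1.5]
grip_width: 0.0125
```

Run:
```python
from h import *
st();tip();r=Rt(5)
plan([(tcp_for_tip(U(-.067,-.025,.046),r),r,4)])
T=pose('wrist'); im=save('wrist','w3.png'); cv2.imwrite('pics/w3c.png',cv2.resize(im[60:200,220:420],None,fx=4,fy=4))
print(proj('wrist',[U(-.087,-.05,.042),U(-.087,0,.042),U(-.087,-.09,.042)],T)-[220,60])
```

```text
t7.10 p [0.4613 0.016  0.0609] head 5.48 tilt 0.25 roll 0.18 F [ 0.6  0.1 -1.5] w0.0125
tip in unit [-108.6  -24.1   46.6] j6 3.082
[10.3,1.6,0.1, 0.05,-0.04,0.12] [10.3,1.5,0.1, 0.05,-0.04,0.12] [10.3,1.5,0.1, 0.05,-0.04,0.12] [10.3,1.5,0.1, 0.05,-0.04,0.12]   # 4
[[166.68815386 -52.41127708]
 [ 55.10007151 -72.04773833]
 [253.18305289 -37.19053219]]
```

View pics/w3c.png

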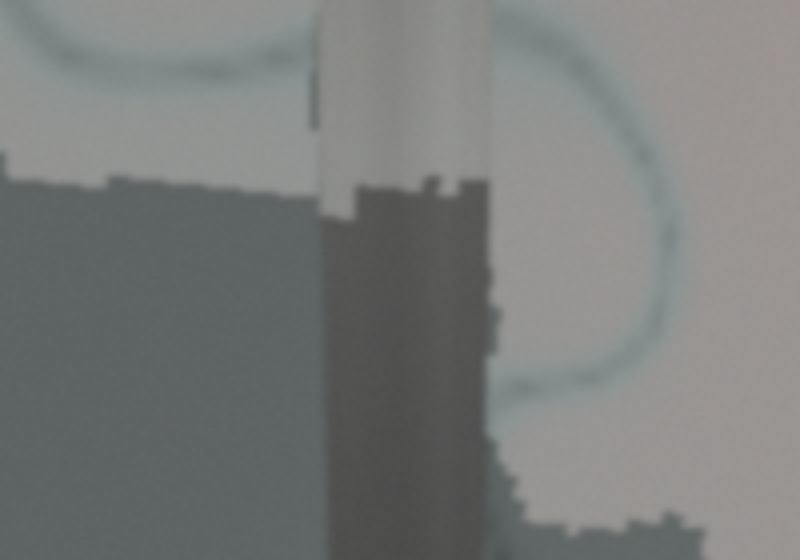

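That crop (my 6th picture) shows only the blade mid-section, with the unit out of view. I'll insert under force watch.

Emit:
{"api": "jog_arm", "payload": {
  "deltas": [
    [[9,1.5,0.4,0,0,0.1,5],[9,1.5,0.2,0,0,0.1,5],[5,1,0,0,0,0,5],[0,0,0,0,0,0,5]]
  ]
}}

```text
clock: 7.55
eef_pos: [0.4879, 0.0137, 0.0611]
tool_rot: [0.999, 0.046, 0.003, 0.002]
ft_force: [0.0, 0.2, -0.6]
grip_width: 0.0123
```

Run:
```python
from h import *
st();tip();r=Rt(5)
plan([(tcp_for_tip(U(-.067,-.025,.046),r),r,3)])
```

```text
t7.55 p [0.4879 0.0137 0.0611] head 5.22 tilt 0.37 roll 0.20 F [ 0.   0.2 -0.6] w0.0123
tip in unit [-81.9 -25.5  47.1] j6 3.080
[5.0,0.4,0.2, 0.07,-0.10,0.07] [5.0,0.4,0.2, 0.07,-0.10,0.07] [5.0,0.4,0.2, 0.07,-0.10,0.07]   # 3
```

Emit:
{"api": "jog_arm", "payload": {
  "deltas": [
    [[0,0,1,0,-0.3,0,5],[5,0.5,0.3,0,0,0,5],[5,0.5,0,0,0,0,5],[4,0.5,0,0,0,0,5],[0,0,0,0,0,0,5]]
  ]
}}

```text
clock: 8.05
eef_pos: [0.5032, 0.0133, 0.0593]
tool_rot: [0.999, 0.045, -0.0, 0.002]
ft_force: [-0.4, -0.1, -0.4]
grip_width: 0.0129
```

Run:
```python
from h import *
st();tip();
for k in range(1,6):
    th=.8*k/5;
```

```text
t8.05 p [0.5032 0.0133 0.0593] head 5.21 tilt -0.20 roll 0.19 F [-0.4 -0.1 -0.4] w0.0129
tip in unit [-66.6 -25.   44.7] j6 3.079
```

```bash
cat > lift.py <<'E'
from h import *
import sys
def wp(th,f=1.0,dz=0):
    c,s=np.cos(th),np.sin(th); d=np.array([-.1366,0.0+dz]) # tip rel hinge (x,z), mid blade
    x=.070+c*d[0]+s*d[1]; z=.050-s*d[0]+c*d[1]
    r=Rt(5.2,np.degrees(th)*f)
    return (tcp_for_tip(U(x,-.025,z),r),r)
if __name__=='__main__':
    st();tip();print('j',get_obs()['joint_pos'].round(2))
    plan([(*wp(float(a)),1) for a in sys.argv[1:]])
E
python3 lift.py 0 .05 .1 .15 .2
```

```text
t8.05 p [0.5032 0.0133 0.0593] head 5.21 tilt -0.20 roll 0.19 F [-0.4 -0.1 -0.4] w0.0129
tip in unit [-66.6 -25.   44.7] j6 3.079
j [ 0.03  0.42 -0.28  0.87 -0.    3.08]
[0.0,0.0,-5.2, 0.19,0.06,0.01]   # 1
[-0.4,0.0,-1.8, 0.00,2.86,-0.00]   # 1
[0.2,0.1,-1.8, -0.00,2.86,0.00]   # 1
[0.9,0.1,-1.7, -0.00,2.86,0.00]   # 1
[1.6,0.2,-1.5, 0.00,2.86,0.00]   # 1
```

```bash
python3 - <<'E'
s=open('lift.py').read()
a=s.index('def wp'); b=s.index('if __name__')
s=s[:a]+'''def wp(th,f=-0.3):
    t=th*f; L=.007+.01*th/.8
    x=.070-.143*np.cos(th)+L*np.cos(t)+.00125*np.sin(t); z=.050+.143*np.sin(th)+L*np.sin(t)-.00125
    r=Rt(5.2,np.degrees(t))
    return (tcp_for_tip(U(x,-.025,z),r),r)
'''+s[b:]
open('lift.py','w').write(s)
E
python3 lift.py 0 .06 .12 .18 .24 .3
```

```text
t8.05 p [0.5032 0.0133 0.0593] head 5.21 tilt -0.20 roll 0.19 F [-0.4 -0.1 -0.4] w0.0129
tip in unit [-66.6 -25.   44.7] j6 3.079
j [ 0.03  0.42 -0.28  0.87 -0.    3.08]
[0.6,0.1,-3.9, 0.19,0.06,0.01]   # 1
[1.3,0.1,-10.2, -0.00,-1.03,0.00]   # 1
[1.6,0.2,-10.2, 0.00,-1.03,-0.00]   # 1
[2.0,0.3,-10.1, -0.00,-1.03,-0.00]   # 1
[2.3,0.4,-10.1, 0.00,-1.03,-0.00]   # 1
[2.7,0.4,-10.0, -0.00,-1.03,0.00]   # 1
```

Emit:
{"api": "jog_arm", "payload": {
  "deltas": [
    [[0,0,-4,0,0,0,5],[1.5,0,-10,0,-1,0,5],[1.5,0,-10,0,-1,0,5],[2,0.3,-10,0,-1,0,5],[2.5,0.3,-10,0,-1,0,5]]
  ]
}}

```text
clock: 8.55
eef_pos: [0.5063, 0.0134, 0.1017]
tool_rot: [0.998, 0.045, -0.042, 0.003]
ft_force: [0.0, -0.3, -3.6]
grip_width: 0.0121
```

```bash
python3 lift.py .3 .36 .42 .48 .54
```

```text
t8.55 p [0.5063 0.0134 0.1017] head 5.19 tilt -4.89 roll 0.16 F [ 0.  -0.3 -3.6] w0.0121
tip in unit [-65.1 -25.   78.7] j6 3.082
j [ 0.03  0.43 -0.14  1.09 -0.01  3.08]
[8.1,1.4,-12.5, 0.16,-0.27,-0.01]   # 1
[3.0,0.5,-9.9, 0.00,-1.03,0.00]   # 1
[3.3,0.6,-9.8, -0.00,-1.03,-0.00]   # 1
[3.7,0.6,-9.7, 0.00,-1.03,0.00]   # 1
[4.0,0.7,-9.5, -0.00,-1.03,-0.00]   # 1
```

Emit:
{"api": "jog_arm", "payload": {
  "deltas": [
    [[6,0.7,-10,0,-0.3,0,5],[5,0.7,-10,0,-1,0,5],[5,0.7,-10,0,-1,0,5],[5,0.7,-10,0,-1,0,5]]
  ]
}}

```text
clock: 8.95
eef_pos: [0.5252, 0.013, 0.1387]
tool_rot: [0.996, 0.045, -0.08, 0.005]
ft_force: [-2.1, 0.2, -3.5]
grip_width: 0.0129
```

```bash
python3 lift.py .48 .54 .6 .66 .72
```

```text
t8.95 p [0.5252 0.013  0.1387] head 5.21 tilt -9.19 roll 0.10 F [-2.1  0.2 -3.5] w0.0129
tip in unit [-48.3 -24.7 108.5] j6 3.082
j [ 0.03  0.48  0.05  1.3  -0.01  3.08]
[3.0,0.9,-3.4, 0.10,0.94,0.01]   # 1
[4.0,0.7,-9.5, -0.00,-1.03,-0.00]   # 1
[4.4,0.8,-9.4, 0.00,-1.03,-0.00]   # 1
[4.7,0.8,-9.2, -0.00,-1.03,-0.00]   # 1
[5.0,0.9,-9.0, 0.00,-1.03,0.00]   # 1
```

Emit:
{"api": "jog_arm", "payload": {
  "deltas": [
    [[4,0.8,-7,0,0,0,5],[5,0.8,-10,0,-0.8,0,5],[5,0.8,-10,0,-0.8,0,5],[5,0.8,-10,0,-0.8,0,5]]
  ]
}}

```text
clock: 9.35
eef_pos: [0.5471, 0.0121, 0.1715]
tool_rot: [0.993, 0.045, -0.106, 0.005]
ft_force: [-0.4, 0.2, -3.4]
grip_width: 0.0125
```

```bash
python3 lift.py .66 .72 .78 .82
```

```text
t9.35 p [0.5471 0.0121 0.1715] head 5.22 tilt -12.21 roll 0.05 F [-0.4  0.2 -3.4] w0.0125
tip in unit [-28.1 -24.7 136.3] j6 3.081
j [ 0.03  0.54  0.22  1.47 -0.01  3.08]
[0.1,0.3,4.3, 0.06,0.87,0.02]   # 1
[5.0,0.9,-9.0, 0.00,-1.03,0.00]   # 1
[5.3,0.9,-8.9, 0.00,-1.03,0.00]   # 1
[3.7,0.7,-5.8, 0.00,-0.69,0.00]   # 1
```

Emit:
{"api": "jog_arm", "payload": {
  "deltas": [
    [[3,0.8,-6,0,-0.4,0,5],[2,0.5,-5,0,-0.4,0,5],[1,0.3,-3,0,0,0,5]]
  ]
}}

```text
clock: 9.65
eef_pos: [0.5568, 0.0115, 0.1838]
tool_rot: [0.992, 0.045, -0.114, 0.005]
ft_force: [1.3, -0.7, -4.7]
grip_width: 0.0125
```

```bash
python3 lift.py .8
```

```text
t9.65 p [0.5568 0.0115 0.1838] head 5.25 tilt -13.06 roll 0.01 F [ 1.3 -0.7 -4.7] w0.0125
tip in unit [-18.8 -24.7 147.2] j6 3.080
j [ 0.03  0.57  0.3   1.53 -0.01  3.08]
[5.3,1.0,-2.5, 0.02,-0.69,0.05]   # 1
```

Emit:
{"api": "jog_arm", "payload": {
  "deltas": [
    [[1,0.2,-3,0,0,0,5],[0.5,0,-3,0,0,0,5]]
  ]
}}

```text
clock: 9.85
eef_pos: [0.5591, 0.0115, 0.1883]
tool_rot: [0.992, 0.045, -0.115, 0.005]
ft_force: [-1.6, -0.2, -7.4]
grip_width: 0.0125
```

```bash
python3 lift.py .8
```

```text
t9.85 p [0.5591 0.0115 0.1883] head 5.24 tilt -13.18 roll 0.01 F [-1.6 -0.2 -7.4] w0.0125
tip in unit [-16.6 -24.7 151.5] j6 3.080
j [ 0.03  0.57  0.31  1.54 -0.01  3.08]
[4.2,0.7,2.4, 0.02,-0.57,0.04]   # 1
```

Emit:
{"api": "jog_arm", "payload": {
  "deltas": [
    [[0.5,0,-3,0,0,0,5],[0,0,-2,0,0,0,5]]
  ]
}}

```text
clock: 10.05
eef_pos: [0.5592, 0.0116, 0.1919]
tool_rot: [0.992, 0.045, -0.117, 0.005]
ft_force: [0.6, 0.5, -8.4]
grip_width: 0.0126
```

Run:
```python
from h import *
st();tip(); T=pose('wrist'); np.save('T4.npy',T); im=save('wrist','w4.png')
camera('side'); a=camera('side')
def G(th,x,y,z): # guard pt closed unit -> at th
    d=np.array([x-.07,z-.05]);c,s=np.cos(th),np.sin(th); return U(.07+c*d[0]+s*d[1],y,.05-s*d[0]+c*d[1])
for th in (.7,.75,.8): print(th,proj('wrist',[G(th,-.079,.08,.05),G(th,-.079,.08,.128)],T).round(1).tolist(),proj('side',[G(th,-.079,.08,.05),G(th,-.079,.08,.128),G(th,-.079,-.08,.128)]).round(1).tolist())
c=cv2.resize(a[170:300,170:290,::-1],None,fx=3.5,fy=3.5,interpolation=cv2.INTER_CUBIC)
w=im[:,:,::-1]; v=np.zeros((455,420+640,3),'uint8'); v[:455,:420]=c; v[:400,420:]=w
cv2.imwrite('pics/v4.png',cv2.resize(v,None,fx=.75,fy=.75,interpolation=cv2.INTER_AREA))
```

```text
t10.05 p [0.5592 0.0116 0.1919] head 5.24 tilt -13.45 roll -0.00 F [ 0.6  0.5 -8.4] w0.0126
tip in unit [-16.7 -24.6 154.7] j6 3.080
0.7 [[105.3, 75.6], [-130.3, -141.0]] [[229.1, 240.4], [203.7, 217.9], [229.8, 177.7]]
0.75 [[94.8, 65.5], [-177.3, -207.5]] [[226.7, 238.4], [200.1, 216.4], [226.6, 176.4]]
0.8 [[83.4, 53.6], [-233.3, -290.6]] [[224.2, 236.4], [196.5, 215.1], [223.5, 175.2]]
```

View pics/v4.png

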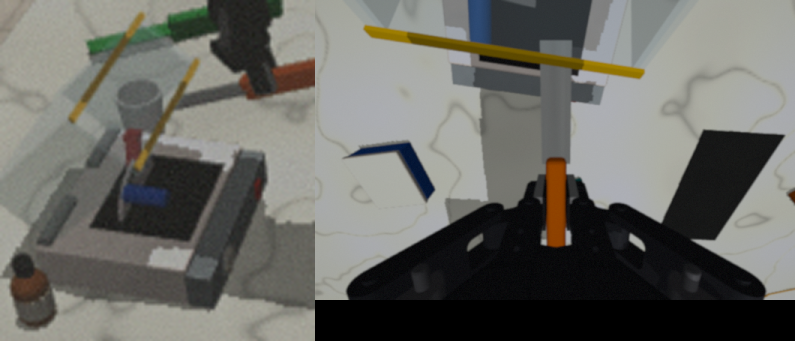

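The side crop puts the guard's strip end at about (196.7,215.7), which fits 0.80 rad (predicted 196.5,215.1). So the guard is at its stop. I'll unload and withdraw.

Emit:
{"api": "jog_arm", "payload": {
  "deltas": [
    [[0,0,4,0,0,0,5],[0,0,4,0,0,0,5],[-10,0,1,0,0,0,5],[-25,0,2,0,0,0,5],[-40,0,0,0,2,0,5]]
  ]
}}

```text
clock: 10.7
eef_pos: [0.4899, 0.0047, 0.199]
tool_rot: [0.995, 0.046, -0.092, 0.005]
ft_force: [0.5, 0.6, 0.5]
grip_width: 0.0123
```

Run:
```python
from h import *
st();tip(); T=pose('wrist'); im=save('wrist','w5.png'); np.save('T5.npy',T)
hsv=cv2.cvtColor(im,cv2.COLOR_RGB2HSV)
for d in masks_of('spatula','wrist')[:2]:
    ys,xs=np.nonzero(d['pixels']); print(d['conf'],d['at'],xs.min(),xs.max(),ys.min(),ys.max())
Tc=np.array(camera_model('wrist')['T_tool_cam'])
for a in (-6,-3,0,3): 
    P=np.array([[.0995,-.01,.0133],[.0995,.01,.0133]]); P=R.from_euler('y',a,degrees=True).apply(P); print(a,proj('wrist',P,Tc).round(1).tolist())
plan([((.43,-.05,.22),Rt(0,0),3),((.4304,-.2765,.20),Rt(-7.66,0),5)])
```

```text
t10.70 p [0.4899 0.0047 0.199 ] head 5.25 tilt -10.54 roll 0.10 F [0.5 0.6 0.5] w0.0123
tip in unit [-83.7 -34.9 166.5] j6 3.070
0.94 [364.9, 235.8] 347 387 196 277
0.76 [320.6, 169.6] 300 344 52 328
-6 [[301.3, 57.9], [342.9, 57.9]]
-3 [[300.5, 52.9], [343.8, 53.0]]
0 [[299.6, 48.2], [344.8, 48.2]]
3 [[298.7, 43.7], [345.8, 43.7]]
[-19.7,16.5,-2.8, 0.19,3.66,1.74] [-19.0,17.0,-4.1, 0.19,3.66,1.74] [-18.2,17.6,-5.3, 0.19,3.66,1.74]   # 3
[0.1,45.3,4.0, 0.00,0.00,1.53] [1.3,45.3,4.0, 0.00,0.00,1.53] [2.5,45.2,4.0, 0.00,0.00,1.53] [3.7,45.1,4.0, 0.00,0.00,1.53] [4.9,45.0,4.0, 0.00,0.00,1.53]   # 5
```

Emit:
{"api": "jog_arm", "payload": {
  "deltas": [
    [[-20,16,-3,0,4.2,1.7,5],[-19,17,-4,0,4.2,1.7,5],[-18,17,-5,0,4,1.7,5],[0,45,4,0,0,1.5,5],[1,45,4,0,0,1.5,5]]
  ]
}}

```text
clock: 11.3
eef_pos: [0.4311, -0.1392, 0.2145]
tool_rot: [0.999, -0.022, 0.022, 0.005]
ft_force: [1.5, 0.3, -0.6]
grip_width: 0.0126
```

Emit:
{"api": "jog_arm", "payload": {
  "deltas": [
    [[2,45,4,0,0,1.5,5],[4,45,4,0,0,1.5,5],[5,45,4,0,0,1.5,5],[0,0,0,0,0,0,5]]
  ]
}}

```text
clock: 11.7
eef_pos: [0.4354, -0.2872, 0.2107]
tool_rot: [0.997, -0.066, 0.031, 0.009]
ft_force: [-0.4, 1.8, -0.9]
grip_width: 0.0128
```

Run:
```python
from h import *
st(); plan([((.4304,-.2765,.06),Rt(-7.66,2),4)])
```

```text
t11.70 p [ 0.4354 -0.2872  0.2107] head -7.56 tilt 3.69 roll 0.85 F [-0.4  1.8 -0.9] w0.0128
[-3.9,-3.0,37.4, 0.21,-0.40,0.02] [-3.7,-2.9,37.5, 0.21,-0.40,0.02] [-3.4,-2.8,37.5, 0.21,-0.40,0.02] [-3.2,-2.6,37.6, 0.21,-0.40,0.02]   # 4
```

Emit:
{"api": "jog_arm", "payload": {
  "deltas": [
    [[-4,-3,36,0.2,-0.4,0,5],[-4,-3,36,0.2,-0.4,0,5],[-3,-3,36,0.2,-0.4,0,5],[-3,-2,25,0.2,-0.4,0,5],[0,0,0,0,0,0,5]]
  ]
}}

```text
clock: 12.2
eef_pos: [0.4364, -0.2819, 0.0806]
tool_rot: [0.997, -0.068, 0.026, 0.006]
ft_force: [0.1, 0.6, -0.6]
grip_width: 0.0123
```

Run:
```python
from h import *
st(); plan([((.4304,-.2765,.0305),Rt(-7.66,2),3)])
```

```text
t12.20 p [ 0.4364 -0.2819  0.0806] head -7.78 tilt 3.07 roll 0.52 F [ 0.1  0.6 -0.6] w0.0123
[-3.1,-1.7,16.6, 0.17,-0.34,-0.04] [-3.0,-1.6,16.6, 0.17,-0.34,-0.04] [-2.9,-1.6,16.6, 0.17,-0.34,-0.04]   # 3
```

Emit:
{"api": "jog_arm", "payload": {
  "deltas": [
    [[-3,-1.6,16,0.2,-0.3,0,5],[-3,-1.6,15,0.2,-0.3,0,5],[-2,-1.6,12,0,-0.3,0,5],[0,0,4,0,0,0,5],[0,0,1.5,0,0,0,5]]
  ]
}}

```text
clock: 12.7
eef_pos: [0.4384, -0.2788, 0.0386]
tool_rot: [0.997, -0.066, 0.025, 0.006]
ft_force: [-0.4, -0.9, -0.1]
grip_width: 0.0124
```

Run:
```python
from h import *
st();
```

```text
t12.70 p [ 0.4384 -0.2788  0.0386] head -7.61 tilt 2.99 roll 0.51 F [-0.4 -0.9 -0.1] w0.0124
```

Emit:
{"api": "jog_arm", "payload": {
  "deltas": [
    [[-5,-1,4,0,0,0,5],[-4,-1,2,0,0,0,5],[0,0,2,0,0,0,5],[0,0,0,0,0,0,5]]
  ]
}}

```text
clock: 13.1
eef_pos: [0.431, -0.2765, 0.0319]
tool_rot: [0.997, -0.066, 0.027, 0.007]
ft_force: [0.2, 0.7, -1.0]
grip_width: 0.0125
```

Run:
```python
from h import *
st();
```

```text
t13.10 p [ 0.431  -0.2765  0.0319] head -7.60 tilt 3.23 roll 0.62 F [ 0.2  0.7 -1. ] w0.0125
```

Emit:
{"api": "jog_arm", "payload": {
  "deltas": [
    [[0,0,2,0,-0.4,0,5],[0,0,0,0,0,0,25],[0,0,0,0,0,0,40],[0,0,0,0,0,0,40],[0,0,0,0,0,0,40]]
  ]
}}

```text
clock: 13.6
eef_pos: [0.432, -0.2772, 0.0305]
tool_rot: [0.997, -0.067, 0.024, 0.008]
ft_force: [0.3, 0.5, -0.3]
grip_width: 0.0396
```

Emit:
{"api": "jog_arm", "payload": {
  "deltas": [
    [[0,0,-8,0,0,0,40],[0,0,-30,0,0,0,40],[0,0,-45,0,0,0,40],[0,0,-45,0,0,0,40],[0,0,-45,0,0,0,40]]
  ]
}}

```text
clock: 14.1
eef_pos: [0.4192, -0.2711, 0.2033]
tool_rot: [0.998, -0.067, 0.017, 0.003]
ft_force: [0.9, -0.5, -0.2]
grip_width: 0.0402
```

Run:
```python
from h import *
st(); T=pose('wrist'); im=save('wrist','w6.png')
hsv=cv2.cvtColor(im,cv2.COLOR_RGB2HSV)
m=cv2.inRange(hsv,(5,150,60),(20,255,255)); n,l,s,c=cv2.connectedComponentsWithStats(m)
for i in range(1,n):
    if s[i,4]>300:
        ct,_=cv2.findContours((l==i).astype('uint8'),0,2); ct=max(ct,key=len)[:,0]
        w=onz('wrist',ct,.027,T)[:,:2]; print(s[i],cv2.minAreaRect((w*1000).astype('float32')))
for d in masks_of('spatula','wrist')[:3]:
    ys,xs=np.nonzero(d['pixels']); print(d['conf'],d['at'],xs.min(),xs.max(),ys.min(),ys.max())
for d in masks_of('mat','wrist')[:1]:
    ys,xs=np.nonzero(d['pixels']); print('mat',xs.min(),xs.max(),ys.min(),ys.max())
print(get_obs()['joint_pos'].round(2))
```

```text
t14.10 p [ 0.4192 -0.2711  0.2033] head -7.63 tilt 1.99 roll 0.26 F [ 0.9 -0.5 -0.2] w0.0402
[ 454  144  133   79 2886] ((395.9842529296875, -493.092529296875), (171.91207885742188, 22.103843688964844), 54.15174102783203)
[ 317  156   15   95 1328] ((400.9750061035156, -272.5970458984375), (16.183931350708008, 109.48582458496094), 82.16649627685547)
0.63 [363.4, 315.3] 359 370 306 324
0.59 [152.9, 238.1] 113 193 197 279
0.57 [553.9, 200.2] 453 639 143 262
mat 259 395 61 282
[-0.58  0.24 -0.12  1.17  0.01  2.69]
```

The spatula is back flat in its original spot: handle centre (401.0,-272.6) mm against 400.7,-272.5 before. Next I'll turn the tool half round so joint 6 has room at the lever.

Emit:
{"api": "jog_arm", "payload": {
  "deltas": [
    [[0,0,-5,0,-1,-8.4,40],[0,0,-5,0,-1,-8.4,40],[0,0,-5,0,0,-8.4,40],[0,0,0,0,0,-8.4,40],[0,0,0,0,0,-8.4,40]]
  ]
}}

```text
clock: 14.75
eef_pos: [0.4183, -0.2706, 0.2173]
tool_rot: [0.953, 0.304, -0.002, 0.005]
ft_force: [0.2, 0.6, 0.1]
grip_width: 0.0401
```

Emit:
{"api": "jog_arm", "payload": {
  "deltas": [
    [[0,0,0,0,0,-8.5,40],[0,0,0,0,0,-8.5,40],[0,0,0,0,0,-8.5,40],[0,0,0,0,0,-8.5,40],[0,0,0,0,0,-8.5,40]]
  ]
}}

```text
clock: 15.25
eef_pos: [0.4142, -0.2679, 0.2101]
tool_rot: [0.775, 0.632, -0.006, -0.003]
ft_force: [0.4, 0.4, -0.3]
grip_width: 0.0405
```

Emit:
{"api": "jog_arm", "payload": {
  "deltas": [
    [[0,0,0,0,0,-8.5,40],[0,0,0,0,0,-8.5,40],[0,0,0,0,0,-8.5,40],[0,0,0,0,0,-8.5,40],[0,0,0,0,0,-8.5,40]]
  ]
}}

```text
clock: 15.75
eef_pos: [0.4098, -0.265, 0.2028]
tool_rot: [0.49, 0.872, -0.004, -0.012]
ft_force: [-1.1, -0.3, 0.4]
grip_width: 0.04
```

```bash
cat >> h.py <<'E'
def Rf(head,tilt=0): return Rt(head,tilt)*R.from_euler('z',180,degrees=True)
E
python3 - <<'E'
from h import *
st(); print(get_obs()['joint_pos'].round(2))
plan([((.43,.0,.25),Rf(-3),7),(U(-.14,0,.19),Rf(-3,40),6)])
E
```

```text
t15.75 p [ 0.4098 -0.265   0.2028] head 121.33 tilt 1.47 roll -1.09 F [-1.1 -0.3  0.4] w0.0400
[-0.57  0.26 -0.09  1.24 -0.01  0.46]
[30.9,22.0,-6.6, -0.07,-0.21,-7.95] [27.6,26.1,-6.7, -0.07,-0.21,-7.95] [23.7,29.7,-6.8, -0.07,-0.21,-7.95] [19.3,32.7,-6.8, -0.07,-0.21,-7.95] [14.6,35.0,-6.8, -0.07,-0.21,-7.95] [9.6,36.7,-6.8, -0.07,-0.21,-7.95] [4.4,37.7,-6.8, -0.07,-0.21,-7.95]   # 7
[-16.3,9.4,10.0, 0.00,-6.67,-0.00] [-15.0,9.4,11.8, 0.00,-6.67,-0.00] [-13.5,9.4,13.5, 0.00,-6.67,-0.00] [-11.9,9.4,15.0, 0.00,-6.67,-0.00] [-10.0,9.4,16.2, 0.00,-6.67,-0.00] [-8.1,9.4,17.3, 0.00,-6.67,-0.00]   # 6
```

Emit:
{"api": "jog_arm", "payload": {
  "deltas": [
    [[31,22,-7,0,-0.2,-8,40],[28,26,-7,0,-0.2,-8,40],[24,30,-7,0,-0.2,-8,40],[19,33,-7,0,-0.2,-8,40],[15,35,-7,0,-0.2,-8,40]]
  ]
}}

```text
clock: 16.25
eef_pos: [0.4176, -0.0714, 0.2306]
tool_rot: [0.153, 0.988, -0.002, -0.013]
ft_force: [0.6, 0.8, -0.1]
grip_width: 0.04
```

Emit:
{"api": "jog_arm", "payload": {
  "deltas": [
    [[10,37,-7,0,-0.2,-8,40],[4,38,-7,0,-0.2,-8,40]]
  ]
}}

```text
clock: 16.45
eef_pos: [0.4196, 0.0081, 0.2425]
tool_rot: [0.008, 1.0, -0.001, -0.012]
ft_force: [1.4, 0.3, -0.3]
grip_width: 0.04
```

Run:
```python
from h import *
st(); print(get_obs()['joint_pos'].round(2))
plan([(U(-.14,0,.19),Rf(-3,40),6)])
```

```text
t16.45 p [0.4196 0.0081 0.2425] head 179.07 tilt 1.34 roll -0.14 F [ 1.4  0.3 -0.3] w0.0400
[ 0.02  0.1  -0.18  1.31 -0.    0.04]
[-18.5,7.5,8.3, 0.09,-6.89,0.34] [-17.4,7.6,10.4, 0.09,-6.89,0.34] [-16.0,7.8,12.4, 0.09,-6.89,0.34] [-14.3,7.9,14.2, 0.09,-6.89,0.34] [-12.4,8.0,15.8, 0.09,-6.89,0.34] [-10.4,8.1,17.2, 0.09,-6.89,0.34]   # 6
```

Emit:
{"api": "jog_arm", "payload": {
  "deltas": [
    [[-18,8,8,0,-6.9,0.4,40],[-17,8,10,0,-6.9,0.4,40],[-16,8,12,0,-6.9,0.4,40],[-14,8,14,0,-6.9,0.4,40],[-12,8,16,0,-6.9,0.4,40]]
  ]
}}

```text
clock: 16.95
eef_pos: [0.5119, 0.0528, 0.1976]
tool_rot: [0.02, 0.956, -0.001, 0.293]
ft_force: [0.7, -0.3, -1.0]
grip_width: 0.0402
```

Emit:
{"api": "jog_arm", "payload": {
  "deltas": [
    [[-10,8,16,0,-6.9,0.3,40],[0,0,0,0,0,0,40]]
  ]
}}

```text
clock: 17.15
eef_pos: [0.5228, 0.0598, 0.1839]
tool_rot: [0.021, 0.939, -0.002, 0.343]
ft_force: [-1.0, -0.6, -1.5]
grip_width: 0.0399
```

Run:
```python
from h import *
st(); print(get_obs()['joint_pos'].round(2)); print('tcp in unit',inU(get_obs()['eef_pos']).round(3))
T=pose('wrist'); np.save('T7.npy',T); im=save('wrist','w7.png')
# predicted positions
for a in (-.8,-.7,-.6): print(a,proj('wrist',[U(-.034,-.06*np.sin(a),.045+.06*np.cos(a)),U(.008,-.06*np.sin(a),.045+.06*np.cos(a))],T).round(0).tolist())
for a in (.1,.2,.3,.4): print('ptr',a,proj('wrist',[U(.02,-.06*np.sin(a),.045+.06*np.cos(a)),U(.02,-.03*np.sin(a),.045+.03*np.cos(a))],T).round(0).tolist())
print('corners',proj('wrist',[U(-.087,.09,.042),U(-.087,-.09,.042),U(-.063,.09,.05),U(-.063,-.09,.05)],T).round(0).tolist())
```

```text
t17.15 p [0.5228 0.0598 0.1839] head 177.20 tilt -40.14 roll 0.58 F [-1.  -0.6 -1.5] w0.0399
[ 0.19 -0.03 -0.76  0.16 -0.14  0.18]
tcp in unit [-0.148  0.008  0.184]
-0.8 [[352.0, 215.0], [348.0, 233.0]]
-0.7 [[348.0, 218.0], [345.0, 237.0]]
-0.6 [[343.0, 221.0], [341.0, 240.0]]
ptr 0.1 [[306.0, 252.0], [309.0, 229.0]]
ptr 0.2 [[301.0, 252.0], [306.0, 229.0]]
ptr 0.3 [[296.0, 250.0], [304.0, 228.0]]
ptr 0.4 [[291.0, 249.0], [302.0, 228.0]]
corners [[403.0, 147.0], [216.0, 146.0], [398.0, 169.0], [221.0, 169.0]]
```

View pics/w7.png

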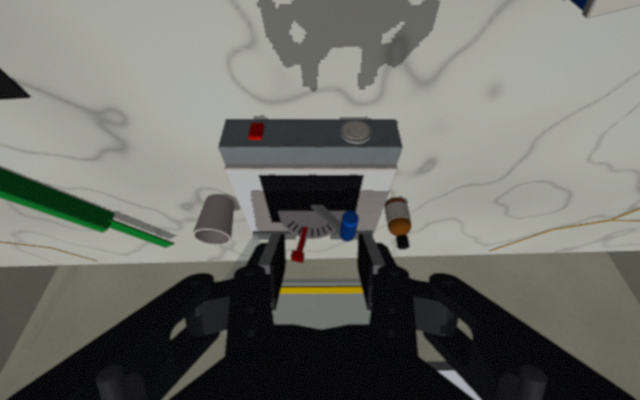

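The view is upside down because the tool is turned. It shows the knob at (349,226), the red pointer from (303,232) to (298,256), and the unit front from (220,148) to (400,148). I'll zoom in to refine.

Run:
```python
import cv2
a=cv2.imread('pics/w7.png')[110:275,205:415]; cv2.imwrite('pics/w7c.png',cv2.resize(a,None,fx=3.6,fy=3.6,interpolation=cv2.INTER_CUBIC))
```

```text
(no output)
```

View pics/w7c.png

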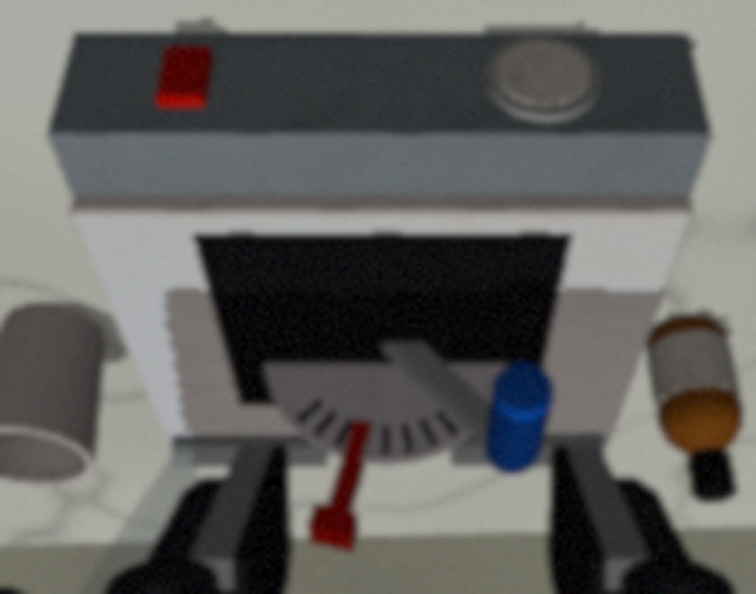

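```bash
cat > fit2.py <<'E'
from h import *
import fit
from scipy.optimize import least_squares
T7=np.load('T7.npy')
P=np.array([(-87,90,42),(-87,-90,42),(-87,90,0),(-87,-90,0),(-63,90,50),(-63,-90,50),(85,90,50),(85,-90,50)])/1000
uv=np.array([(709,133),(51,132),(690,37),(76,35),(691,209),(72,209),(606,437),(175,437)])/3.6+[205,110]
g=lambda u:(proj('wrist',fit.W(u,P),T7)-uv).ravel()
for nm,F in (('w7',g),('both',lambda v:np.r_[g(v),fit.f(v)])):
    s=least_squares(F,[.67,.045,-.05,125,55],loss='soft_l1'); print(nm,s.x.round(4),np.degrees(s.x[2]).round(2)); print(g(s.x).reshape(-1,2).round(1).tolist())
u=s.x[:3]; np.save('unit2.npy',u)
W=lambda x,r,a: fit.W(u,[[x,-r*np.sin(a),.045+r*np.cos(a)]])
c=lambda p:np.array(p)/3.6+[205,110]
def ang(obs): # obs: list of (x,r|None,pix)
    h=lambda q:np.r_[tuple((proj('wrist',W(x,r,q[0]),T7)[0]-c(p)) for x,r,p in obs)]
    s=least_squares(h,[0.]); return s.x,s.fun.round(1)
print('knob',ang([(-.034,.06,(523,392)),(.008,.06,(513,460))]))
def h(q): return np.r_[proj('wrist',W(.02,q[1],q[0]),T7)[0]-c((362,430)),proj('wrist',W(.02,q[2],q[0]),T7)[0]-c((333,528))]
s=least_squares(h,[.2,.03,.06]); print('ptr',s.x,s.fun.round(1))
print('lever axis in crop',(proj('wrist',W(.005,0,0),T7)-[205,110])*3.6)
E
python3 fit2.py
```

```text
w7 [ 6.715e-01  4.550e-02 -5.050e-02  1.250e+02  5.500e+01] -2.89
[[2.1, 0.6], [-1.4, 0.9], [0.3, -1.6], [-0.4, -1.3], [2.5, 1.8], [-1.8, 2.0], [1.5, 3.7], [-1.9, 4.2]]
both [ 6.708000e-01  4.460000e-02 -5.140000e-02  1.256829e+02  5.480010e+01] -2.94
[[1.4, 0.2], [-2.6, 0.3], [-0.4, -2.0], [-1.4, -1.9], [1.7, 1.4], [-2.9, 1.5], [0.9, 3.5], [-2.7, 4.0]]
knob (array([-0.72087087]), array([-0.8, -1.1, -1.5, -1.6]))
ptr [0.24595836 0.03085846 0.06682087] [ 0.2  0.1 -0.1 -0. ]
lever axis in crop [[384.9035064  331.69614175]]
```

```bash
cp unit2.npy unit.npy
cat > lev.py <<'E'
from h import *
H=-2.94
def kn(a,back=.005,t=50):
    r=Rf(H,t); return U(-.024,-.06*np.sin(a),.045+.06*np.cos(a))-r.apply([0,0,back]), r
def show():
    o=get_obs(); st(); print('j',o['joint_pos'].round(2)); p=inU(o['eef_pos']+R.from_quat(o['tool_rot']).apply([0,0,.005]))
    print('grip pt in unit',(p*1000).round(1),'angle',np.arctan2(-p[1],p[2]-.045).round(3),'r',np.hypot(p[1],p[2]-.045).round(4))
E
python3 - <<'E'
from lev import *
show(); plan([(*kn(-.72,.08),3),(*kn(-.72,.04),1),(*kn(-.72),2)])
E
```

```text
t17.20 p [0.5233 0.0596 0.1851] head 177.18 tilt -40.04 roll 0.57 F [ 0.7 -0.4  1.1] w0.0399
j [ 0.19 -0.04 -0.76  0.16 -0.14  0.18]
grip pt in unit [-144.8    7.5  181.2] angle -0.055 r 0.1364
[-6.7,10.3,24.7, 0.28,-3.32,0.01] [-5.3,10.5,25.0, 0.28,-3.32,0.01] [-3.8,10.6,25.2, 0.28,-3.32,0.01]   # 3
[0.0,-0.0,40.0, 0.00,0.00,0.00]   # 1
[-0.0,0.0,17.5, 0.00,0.00,0.00] [-0.0,0.0,17.5, 0.00,0.00,0.00]   # 2
```

Emit:
{"api": "jog_arm", "payload": {
  "deltas": [
    [[-7,10,24,0.3,-3.4,0,40],[-5,10,24,0.3,-3.4,0,40],[-4,11,24,0.3,-3.3,0,40],[0,0,0,0,0,0,40]]
  ]
}}

```text
clock: 17.6
eef_pos: [0.5911, 0.0878, 0.1454]
tool_rot: [0.024, 0.906, -0.013, 0.423]
ft_force: [0.7, 0.3, -0.1]
grip_width: 0.0399
```

Run:
```python
from lev import *
show(); plan([(*kn(-.72,.04),2),(*kn(-.72),2)])
```

```text
t17.60 p [0.5911 0.0878 0.1454] head 177.08 tilt -50.08 roll -0.18 F [ 0.7  0.3 -0.1] w0.0399
j [ 0.26  0.2  -0.82 -0.3  -0.24  0.21]
grip pt in unit [-78.   39.1 142.2] angle -0.382 r 0.1047
[2.6,0.3,19.9, -0.13,0.04,0.00] [2.6,0.3,19.9, -0.13,0.04,0.00]   # 2
[-0.0,0.0,17.5, 0.00,0.00,0.00] [-0.0,0.0,17.5, 0.00,0.00,0.00]   # 2
```

Emit:
{"api": "jog_arm", "payload": {
  "deltas": [
    [[3,0,18,0,0,0,40],[3,0,18,0,0,0,40],[1,0,15,0,0,0,40],[0,0,0,0,0,0,40]]
  ]
}}

```text
clock: 18.0
eef_pos: [0.6296, 0.0844, 0.1082]
tool_rot: [0.024, 0.908, -0.014, 0.419]
ft_force: [-0.3, 0.7, 0.4]
grip_width: 0.04
```

Run:
```python
from lev import *
show(); plan([(*kn(-.72),2)])
```

```text
t18.00 p [0.6296 0.0844 0.1082] head 177.12 tilt -49.54 roll -0.29 F [-0.3  0.7  0.4] w0.0400
j [ 0.23  0.34 -0.76 -0.37 -0.22  0.19]
grip pt in unit [-39.4  37.6 104.9] angle -0.561 r 0.0707
[0.6,1.0,10.7, -0.20,-0.23,0.02] [0.7,1.0,10.7, -0.20,-0.23,0.02]   # 2
```

Then close, only as much as needed to grip.

Emit:
{"api": "jog_arm", "payload": {
  "deltas": [
    [[0.6,1,11,0,0,0,40],[0.6,1,11,0,0,0,40],[0,0,1,0,0,0,40]]
  ]
}}

```text
clock: 18.3
eef_pos: [0.649, 0.0847, 0.0949]
tool_rot: [0.025, 0.907, -0.014, 0.419]
ft_force: [0.3, -0.0, -1.2]
grip_width: 0.04
```

Run:
```python
from lev import *
show(); plan([(*kn(-.72),1)])
```

```text
t18.30 p [0.649  0.0847 0.0949] head 176.99 tilt -49.62 roll -0.25 F [ 0.3 -0.  -1.2] w0.0400
j [ 0.22  0.4  -0.73 -0.4  -0.22  0.18]
grip pt in unit [-20.   38.9  91.7] angle -0.695 r 0.0608
[3.8,0.6,-2.0, -0.43,-0.38,-0.04]   # 1
```

Emit:
{"api": "jog_arm", "payload": {
  "deltas": [
    [[0,0.5,0,0,0,0,20],[0,0,0,0,0,0,14],[0,0,0,0,0,0,14],[0,0,0,0,0,0,14]]
  ]
}}

```text
clock: 18.7
eef_pos: [0.6489, 0.0857, 0.0953]
tool_rot: [0.025, 0.907, -0.014, 0.419]
ft_force: [3.7, -0.3, -3.1]
grip_width: 0.0165
```

Run:
```python
from lev import *
show(); plan([(*kn(a),1) for a in (-.7,-.56,-.42,-.28,-.14,0,.12,.246)])
```

```text
t18.70 p [0.6489 0.0857 0.0953] head 177.04 tilt -49.59 roll -0.22 F [ 3.7 -0.3 -3.1] w0.0165
j [ 0.22  0.4  -0.72 -0.39 -0.21  0.18]
grip pt in unit [-20.1  39.9  92. ] angle -0.704 r 0.0617
[3.4,-1.3,-2.2, -0.36,-0.41,-0.01]   # 1
[-3.8,-6.8,-3.2, 0.00,0.00,0.00]   # 1
[-3.0,-7.4,-2.5, 0.00,0.00,0.00]   # 1
[-2.2,-7.9,-1.9, 0.00,0.00,0.00]   # 1
[-1.3,-8.2,-1.1, 0.00,0.00,0.00]   # 1
[-0.4,-8.4,-0.4, 0.00,0.00,0.00]   # 1
[0.3,-7.2,0.3, 0.00,0.00,0.00]   # 1
[1.1,-7.4,0.9, 0.00,0.00,0.00]   # 1
```

Gripped (16.5 mm on the 18 mm knob). Swing along the arc.

Emit:
{"api": "jog_arm", "payload": {
  "deltas": [
    [[-4,-7,-3,0,0,0,14],[-3,-7.5,-2.5,0,0,0,14],[-2,-8,-2,0,0,0,14]]
  ]
}}

```text
clock: 19.0
eef_pos: [0.6484, 0.0714, 0.107]
tool_rot: [0.019, 0.908, -0.004, 0.419]
ft_force: [5.7, 9.0, -6.4]
grip_width: 0.0157
```

Run:
```python
from lev import *
show(); plan([(*kn(a),1) for a in (-.28,-.14,0,.12,.246)])
```

```text
t19.00 p [0.6484 0.0714 0.107 ] head 177.24 tilt -49.51 roll 0.47 F [ 5.7  9.  -6.4] w0.0157
j [ 0.18  0.36 -0.73 -0.37 -0.16  0.15]
grip pt in unit [-20.   25.8 103.8] angle -0.413 r 0.0642
[3.5,-9.1,-2.5, 0.86,-0.49,0.11]   # 1
[-1.3,-8.2,-1.1, 0.00,0.00,0.00]   # 1
[-0.4,-8.4,-0.4, 0.00,0.00,0.00]   # 1
[0.3,-7.2,0.3, 0.00,0.00,0.00]   # 1
[1.1,-7.4,0.9, 0.00,0.00,0.00]   # 1
```

Emit:
{"api": "jog_arm", "payload": {
  "deltas": [
    [[1,-9,0.5,0.4,0,0,14],[0.5,-8.5,0,0.3,0,0,14],[0.5,-8.5,0.5,0,0,0,14],[0.5,-7.5,0.5,0,0,0,14]]
  ]
}}

```text
clock: 19.4
eef_pos: [0.6481, 0.0595, 0.1127]
tool_rot: [0.009, 0.905, 0.014, 0.425]
ft_force: [-5.7, 11.2, 4.7]
grip_width: 0.0157
```

Run:
```python
from lev import *
show(); plan([(*kn(a),1) for a in (.0,.12,.246)])
```

```text
t19.40 p [0.6481 0.0595 0.1127] head 177.53 tilt -50.32 roll 1.87 F [-5.7 11.2  4.7] w0.0157
j [ 0.13  0.35 -0.75 -0.4  -0.08  0.11]
grip pt in unit [-19.6  14.  109.5] angle -0.214 r 0.066
[6.3,-13.7,-1.3, 3.29,0.25,0.31]   # 1
[0.3,-7.2,0.3, 0.00,0.00,0.00]   # 1
[1.1,-7.4,0.9, 0.00,0.00,0.00]   # 1
```

Emit:
{"api": "jog_arm", "payload": {
  "deltas": [
    [[0,0,0,0,0,0,22],[1.5,0,0.5,-1,0,0,22],[1.5,0,0.5,-0.8,0,0,22]]
  ]
}}

```text
clock: 19.7
eef_pos: [0.647, 0.0602, 0.1117]
tool_rot: [0.001, 0.904, 0.029, 0.426]
ft_force: [0.2, -1.6, 0.2]
grip_width: 0.0221
```

Run:
```python
from lev import *
show(); plan([(*kn(a),1) for a in (-.2,-.1,.0,.12,.246)])
```

```text
t19.70 p [0.647  0.0602 0.1117] head 177.59 tilt -50.61 roll 3.05 F [ 0.2 -1.6  0.2] w0.0221
j [ 0.11  0.35 -0.76 -0.42 -0.03  0.09]
grip pt in unit [-20.8  14.8 108.5] angle -0.229 r 0.0652
[5.7,-2.4,0.3, 5.20,0.43,0.36]   # 1
[-0.7,-5.9,-0.6, 0.00,0.00,0.00]   # 1
[-0.2,-6.0,-0.2, 0.00,0.00,0.00]   # 1
[0.3,-7.2,0.3, 0.00,0.00,0.00]   # 1
[1.1,-7.4,0.9, 0.00,0.00,0.00]   # 1
```

Emit:
{"api": "jog_arm", "payload": {
  "deltas": [
    [[2,-2,0,2,0,0.1,22],[2,-6,0,2,0,0.1,22],[1,-7,0,1,0,0.1,22],[0.5,-7,0,0,0,0,22]]
  ]
}}

```text
clock: 20.1
eef_pos: [0.6439, 0.039, 0.1074]
tool_rot: [0.021, 0.904, -0.007, 0.427]
ft_force: [1.1, 2.3, 1.5]
grip_width: 0.0221
```

Run:
```python
from lev import *
show(); plan([(*kn(a),1) for a in (.0,.12,.246)])
```

```text
t20.10 p [0.6439 0.039  0.1074] head 177.05 tilt -50.55 roll 0.30 F [1.1 2.3 1.5] w0.0221
j [ 0.11  0.36 -0.77 -0.43 -0.12  0.1 ]
grip pt in unit [-22.8  -6.9 104.2] angle 0.117 r 0.0596
[0.1,7.0,-1.4, 0.48,0.55,-0.00]   # 1
[0.3,-7.2,0.3, 0.00,0.00,0.00]   # 1
[1.1,-7.4,0.9, 0.00,0.00,0.00]   # 1
```

Emit:
{"api": "jog_arm", "payload": {
  "deltas": [
    [[0.5,-5,0.5,0,0,0,22],[0.5,-3.5,0.5,0,0,0,22],[0,0,0,0,0,0,22]]
  ]
}}

```text
clock: 20.4
eef_pos: [0.6433, 0.0282, 0.1053]
tool_rot: [0.022, 0.904, -0.007, 0.427]
ft_force: [1.0, 2.4, 1.4]
grip_width: 0.0218
```

Run:
```python
from lev import *
show(); T=pose('wrist'); np.save('T8.npy',T); im=save('wrist','w8.png')
hsv=cv2.cvtColor(im,cv2.COLOR_RGB2HSV)
for nm,m in (('blue',cv2.inRange(hsv,(100,140,40),(125,255,255))),('red',cv2.inRange(hsv,(0,150,50),(4,255,255))|cv2.inRange(hsv,(172,150,50),(180,255,255)))):
    n,l,s,c=cv2.connectedComponentsWithStats(m)
    for i in range(1,n):
        if s[i,4]>40: print(nm,s[i],c[i].round(1))
for x,r,nm in ((-.034,.06,'knobnear'),(.008,.06,'knobfar'),(.02,.06,'ptr')):
  print(nm,[proj('wrist',[U(x,-r*np.sin(a),.045+r*np.cos(a))],T)[0].round(0).tolist() for a in (.1,.2,.25,.3)])
cv2.imwrite('pics/w8c.png',cv2.resize(im[150:400,170:470,::-1],None,fx=2.4,fy=2.4,interpolation=cv2.INTER_CUBIC))
```

```text
t20.40 p [0.6433 0.0282 0.1053] head 176.95 tilt -50.50 roll 0.35 F [1.  2.4 1.4] w0.0218
j [ 0.09  0.36 -0.77 -0.44 -0.1   0.09]
grip pt in unit [-22.8 -17.7 102.1] angle 0.301 r 0.0598
blue [ 309  241   36   44 1212] [325.7 261.9]
red [ 210   13   39   42 1415] [229.7  33.8]
red [311 282  21  12 130] [320.9 288.2]
knobnear [[345.0, 261.0], [332.0, 260.0], [326.0, 258.0], [320.0, 256.0]]
knobfar [[339.0, 275.0], [329.0, 273.0], [325.0, 272.0], [320.0, 271.0]]
ptr [[338.0, 278.0], [329.0, 276.0], [324.0, 275.0], [320.0, 274.0]]
```

View pics/w8c.png

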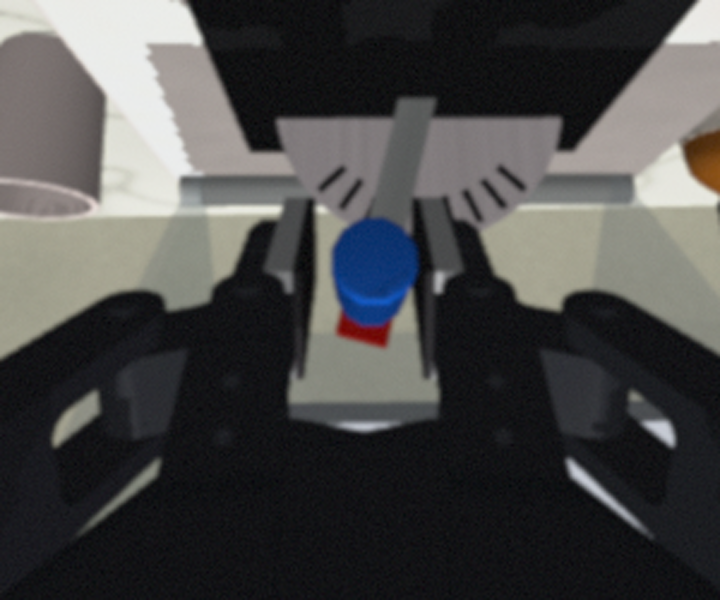

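The crop (my 11th picture) shows the knob at about (326,258) px between the fingers, with the red pointer block peeking out right behind it. I'll unload, back off and measure both with a clear view.

Emit:
{"api": "jog_arm", "payload": {
  "deltas": [
    [[0,2,0,0,0,0,24],[0,0,0,0,0,0,28],[0,0,-12,0,0,0,32],[0,0,-30,0,0,0,32],[0,0,-30,0,0,0,32]]
  ]
}}

```text
clock: 20.95
eef_pos: [0.586, 0.0303, 0.1471]
tool_rot: [0.024, 0.906, -0.01, 0.422]
ft_force: [-0.3, 0.2, -0.3]
grip_width: 0.0323
```

```bash
cat > meas.py <<'E'
from lev import *
from scipy.optimize import least_squares
def run(tag):
    show(); T=pose('wrist'); im=save('wrist',tag+'.png')
    hsv=cv2.cvtColor(im,cv2.COLOR_RGB2HSV)
    def big(m,near):
        n,l,s,c=cv2.connectedComponentsWithStats(m)
        i=min([i for i in range(1,n) if s[i,4]>25],key=lambda i:np.hypot(*(c[i]-near)))
        return s[i],c[i],l==i
    near=proj('wrist',[U(-.013,-.0146,.103)],T)[0]
    sb,cb,mb=big(cv2.inRange(hsv,(100,120,30),(128,255,255)),near)
    sr,cr,mr=big(cv2.inRange(hsv,(0,130,50),(6,255,255))|cv2.inRange(hsv,(170,130,50),(180,255,255)),near)
    print('blue',sb,cb.round(1),'red',sr,cr.round(1))
    kc=lambda a:proj('wrist',[U(x,-.06*np.sin(a),.045+.06*np.cos(a)) for x in (-.034,.008)],T).mean(0)
    s=least_squares(lambda q:kc(q[0])-cb,[.2]); print('lever',s.x.round(3),'res',s.fun.round(1))
    # image-only: knob silhouette columns/rows and pointer
    for r in (.055,.06,.067): print(r,[(a,proj('wrist',[U(.02,-r*np.sin(a),.045+r*np.cos(a))],T)[0].round(1).tolist()) for a in (.2,.25,.3)])
    ys,xs=np.nonzero(mr)
    for y in range(ys.min(),ys.max()+1,3): print(y,xs[ys==y].min(),xs[ys==y].max(),end=' | ')
    print(); return T,im
if __name__=='__main__':
    import sys; run(sys.argv[1])
E
python3 meas.py w9
```

```text
t20.95 p [0.586  0.0303 0.1471] head 176.92 tilt -49.98 roll 0.11 F [-0.3  0.2 -0.3] w0.0323
j [ 0.11  0.17 -0.86 -0.32 -0.12  0.11]
grip pt in unit [-80.2 -18.6 143.9] angle 0.186 r 0.1006
blue [315 207  22  36 635] [324.7 224.1] red [315 242  16  10 114] [322.3 246.6]
lever [0.26] res [-0.4  1.7]
0.055 [(0.2, [328.8, 233.9]), (0.25, [325.9, 233.2]), (0.3, [322.9, 232.4])]
0.06 [(0.2, [327.8, 239.1]), (0.25, [324.5, 238.4]), (0.3, [321.3, 237.5])]
0.067 [(0.2, [326.3, 246.6]), (0.25, [322.6, 245.8]), (0.3, [319.0, 244.8])]
242 316 318 | 245 315 329 | 248 315 329 | 251 324 328 |
```

Run:
```python
from lev import *
plan([(U(-.13,-.015,.24),Rf(H,45),3),(U(-.07,-.015,.31),Rf(H,18),4)])
```

```text
[-13.9,1.3,-30.6, 0.03,1.68,-0.03] [-13.0,1.2,-31.0, 0.03,1.68,-0.03] [-12.1,1.2,-31.4, 0.03,1.68,-0.03]   # 3
[-23.0,-0.0,-1.8, -0.00,6.75,0.00] [-22.6,-0.0,-4.5, -0.00,6.75,0.00] [-21.9,-0.0,-7.1, -0.00,6.75,0.00] [-20.9,-0.0,-9.6, -0.00,6.75,0.00]   # 4
```

Emit:
{"api": "jog_arm", "payload": {
  "deltas": [
    [[-14,1,-31,0,1.7,0,40],[-13,1,-31,0,1.7,0,40],[-12,1,-31,0,1.7,0,40]]
  ]
}}

```text
clock: 21.3
eef_pos: [0.5339, 0.0346, 0.23]
tool_rot: [0.024, 0.929, -0.011, 0.37]
ft_force: [1.3, 0.2, -0.6]
grip_width: 0.0404
```

Emit:
{"api": "jog_arm", "payload": {
  "deltas": [
    [[-23,0,-2,0,6.7,0,40],[-23,0,-5,0,6.7,0,40],[-22,0,-7,0,6.7,0,40],[-21,0,-10,0,6.7,0,40],[0,0,0,0,0,0,40]]
  ]
}}

```text
clock: 21.8
eef_pos: [0.5896, 0.0317, 0.3009]
tool_rot: [0.025, 0.987, -0.007, 0.156]
ft_force: [0.0, 0.2, 0.7]
grip_width: 0.0398
```

```bash
python3 meas.py w10
python3 - <<'E'
from h import *
a=cv2.imread('pics/w10.png'); T=pose('wrist'); c=proj('wrist',[U(-.0,-.015,.09)],T)[0].astype(int); print(c)
x0,y0=max(c[0]-90,0),max(c[1]-70,0); print(x0,y0); cv2.imwrite('pics/w10c.png',cv2.resize(a[y0:y0+140,x0:x0+180],None,fx=4,fy=4,interpolation=cv2.INTER_CUBIC))
E
```

```text
t21.80 p [0.5896 0.0317 0.3009] head 177.16 tilt -17.96 roll -0.30 F [0.  0.2 0.7] w0.0398
j [ 0.07  0.17  0.    1.09 -0.04  0.12]
grip pt in unit [-78.9 -17.  296.1] angle 0.068 r 0.2517
blue [315 163  17  29 403] [323.  177.1] red [318 205   8   7  49] [321.4 208.1]
lever [0.269] res [-0.6  3.9]
0.055 [(0.2, [326.2, 202.0]), (0.25, [324.1, 201.7]), (0.3, [322.1, 201.4])]
0.06 [(0.2, [325.4, 204.2]), (0.25, [323.2, 203.9]), (0.3, [320.9, 203.5])]
0.067 [(0.2, [324.4, 207.3]), (0.25, [321.8, 206.9]), (0.3, [319.3, 206.5])]
205 318 322 | 208 318 325 | 211 320 324 | 
[323 188]
233 118
```

View pics/w10c.png

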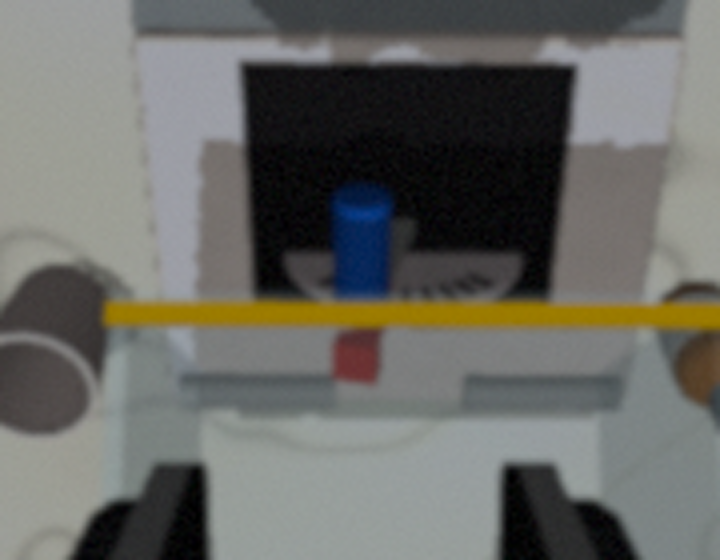

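The final view (my 12th picture) shows the knob at column ~323.3 and the red block at ~322.2, which gives lever ≈ 0.257 and pointer ≈ 0.25. The yellow strip is at row 196.5. One last numeric check of the guard and bystanders, then I'll hand in.

Run:
```python
from h import *
def G(th,x,y,z):
    d=np.array([x-.07,z-.05]);c,s=np.cos(th),np.sin(th); return U(.07+c*d[0]+s*d[1],y,.05-s*d[0]+c*d[1])
for th in (.7,.75,.8): print(th,'strip wrist',proj('wrist',[G(th,-.079,0,.055)]).round(1),'side upper-left',proj('side',[G(th,-.079,.08,.126)]).round(1))
im=save('side','s11.png'); hsv=cv2.cvtColor(im,cv2.COLOR_RGB2HSV)[170:300,170:290]
m=cv2.inRange(hsv,(22,90,70),(35,255,255)); n,l,s,c=cv2.connectedComponentsWithStats(m)
for i in range(1,n):
    if s[i,4]>15:
        ys,xs=np.nonzero(l==i); print('strip x',xs.min()+170,'y at it',ys[xs==xs.min()].mean()+170,s[i,4])
im=camera('top'); a=cv2.imread('pics/top0.png')[:,:,::-1]
for t in ['slide_box','oil_bottle','beaker','spatula']:
    print(t,[(d['conf'],d['at']) for d in masks_of(t,'top')[:4]])
```

```text
0.7 strip wrist [[338.1 184.6]] side upper-left [[204.1 218.7]]
0.75 strip wrist [[338.2 191.6]] side upper-left [[200.5 217.2]]
0.8 strip wrist [[338.2 198.9]] side upper-left [[196.9 215.9]]
strip x 211 y at it 192.0 18
slide_box [(0.62, [188.4, 211.9])]
oil_bottle []
beaker [(0.58, [322.8, 102.4]), (0.41, [274.1, 106.3])]
spatula [(0.85, [394.0, 98.0]), (0.78, [383.2, 210.5]), (0.78, [484.7, 239.8]), (0.71, [401.4, 307.4])]
```

Run:
```python
from h import *
a=cv2.imread('pics/side0.png');b=cv2.imread('pics/s11.png')
for nm,(x0,y0,x1,y1) in {'box':(280,310,340,365),'bottle':(170,262,195,296)}.items():
    r=cv2.matchTemplate(b[y0-15:y1+15,x0-15:x1+15],a[y0:y1,x0:x1],cv2.TM_CCOEFF_NORMED); print(nm,cv2.minMaxLoc(r)[1::2],'(15,15)=unmoved')
m=b[195:235,185:225].astype(int); yl=(np.minimum(m[...,1],m[...,2])-m[...,0]); ys,xs=np.nonzero(yl>25); print('strip low end',sorted(zip(xs+185,ys+195))[:6])
t=camera('top'); t0=cv2.imread('pics/top0.png')[:,:,::-1]
d=np.abs(t.astype(int)-t0).max(2)[180:245,160:225]; print('top box diff',(d>40).sum(), 'cols',np.nonzero((d>40).any(0))[0][[0,-1]]+160 if (d>40).any() else '')
for d in masks_of('guard','side')[:1]: ys,xs=np.nonzero(d['pixels']);print(d['conf'],xs.min(),ys[xs==xs.min()].mean(),ys.min())
```

```text
box (0.9957998394966125, (15, 15)) (15,15)=unmoved
bottle (0.9278091192245483, (15, 15)) (15,15)=unmoved
strip low end [(np.int64(196), np.int64(214)), (np.int64(196), np.int64(215)), (np.int64(197), np.int64(212)), (np.int64(197), np.int64(213)), (np.int64(197), np.int64(214)), (np.int64(197), np.int64(215))]
top box diff 225 cols [198 210]
0.97 166 242.0 175
```

The box and bottle haven't moved, and the strip end at (196,215) still matches 0.80 rad. I'm handing in.

```bash
python3 -c "
from workcell import job_done; print(job_done())"
```

```text
the job is handed in; nothing more can be done
None
```

The job is handed in after about 22 s on the robot clock. The guard is fully open, the spatula is back flat on the mat, and the lever is lined up with the red pointer.

- **Guard:** I levered it up with the spatula blade until it reached its stop. The slot entry was about 25 mm right of centre and 8° skewed, because joint 6 hit its range limit for a straight entry. In the last side picture its strip end was at (196,215), against (196.9,215.9) predicted for 0.80 rad.
- **Spatula:** The handle centre is at (401.0,−272.6) mm, within 1 mm of where it started.
- **Lever:** I gripped the knob first, but it bound in the jaws at about 11 N. I finished the swing by pushing it with loosely open fingers. Two views gave the lever at about 0.255 and the pointer at about 0.25 rad, so any mismatch is roughly 0.01 rad.
- **Bystanders:** The box and bottle match the first side picture with no shift. The beaker is within a pixel in the top view.

**Checks that disagreed:**
- The top camera's network put the slide box about 5 px off and did not find the bottle. The side-camera match showed neither had moved, so I put the offset down to the arm or its shadow.
- The wrist view of the guard strip, read by eye, gave about 0.785 rad instead of 0.80.

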